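# Put stray bolts away in the box under a stack of trays

### The arm

A 6-joint arm with a two-finger parallel gripper is mounted at the origin on the work surface; the furniture and walls round the work are solid. World frame = base frame: x ahead of the robot, y to its left, z up, the work surface at z = 0. Lengths are in m, angles in rad, forces in N, time in s.
With the tool pointing down it reaches from about 0.15 to 0.775 m from the base axis. Payload 6.1 kg.
Tool frame: the origin (TCP) lies between the finger pads; the fingertips stand 25 mm ahead of it and the grasp point (between the pads) lies 6 mm ahead of it (bot.tips_ahead is the distance from the TCP to the fingertips, in m); z points along the fingers, y is the line along which they close (so a half turn about z gives the same grasp; the last joint's range is limited). The gripper opens to 85 mm and grips with 20 to 120 N. Pads are 22 mm wide; open, the fingers measure 114 mm over their backs; the gripper's body (76 mm by 85 mm) begins 54 mm behind the grasp point. The pads swing forward as they close: fully open they stand 13 mm farther back than shut.
Start: joints at [-1.198, 0.126, -0.04, 1.405, 0, 1.571], TCP at [0.191, -0.489, 0.256] pointing down, gripper open.
Joint ranges: [-2.72, 2.72], [-0.95, 1.95], [-1.27, 1.35], [-1.78, 2.02], [-1.46, 1.47], [-3.14, 3.14]. Speed limits (rad/s): [2.39, 2.39, 3.01, 3.14, 3.14, 3.14].

### API

Orientations are given as a rotation vector (axis times angle).
In Python, from rig import bot gives the robot as it stands.
- The arm moves only by the tool send_rows, never from a script. Its argument "series" is a list of rows, each an object with "rot": the turn, a rotation vector about the tool's x, y, z in degrees, a list of three; "slide": the shift along the tool's x, y, z in mm, a list of three; "gripper": the opening, from 0 (shut) to 1 (fully open). A call has 1 to 8 rows; each row is the pose to reach, as a shift and turn from the pose commanded when the call began, along the tool's axes at that moment; what a row does not reach only later rows make up. A row lasts 1/10 s, in which the tool goes at most 50 mm and 8.59 degrees, less where a joint would pass 70% of its speed; a pose out of reach is approached as far as the arm can. A call with a gripper value outside its range is refused whole. The fingers move at their own pace and stop on an object; "newtons" is the grip in N (left out, the last holds). Time passes only in rows, so rows that repeat a pose let the fingers close. It gives the time, the measured TCP pose, the force, the opening and the grip force at its end, in the units of the state.
- bot.state(): the state, without advancing time (a new reading comes with each control period).
- bot.camera(name): name is "scene" or "top"; returns (picture, depth): 384x512x3 uint8, red, green, blue; 384x512 float32, m along the optical axis (not along the pixel's ray), 0 where there is no reading.
- bot.camera_info(name): a dict with "fx", "fy", "cx", "cy" (pixels), "R" (3x3) and "t" (3): a world point X has camera coordinates R X + t. Camera axes: x right, y down, z forward; pixel columns grow to the right and rows downward; lengths in m; the calibration is good to about 2 mm. A picture is of the moment at which its call begins. camera_info takes no time and is no camera call.
- bot.sign_off(): hands the job in; it is judged then, once.
Trained networks look in the newest picture that a camera, given by its name, has taken for a name from the list of things; names that differ only in an ending like _2 or _b are one class to them, and where a whole thing is asked for, a point or a joint stands for the part that bears it (a point fixed in the world has none). Each returns a list of dicts, best first, with "score" (0 to 1); they miss things now and then, are a little off and sometimes report something else, mostly with a low value. They report only what shows in the picture. A call takes as long as a camera call.
- bot.recognise(camera, query): "position" ([row, column] in pixels, amid what is visible of it).
- bot.place_of(camera, query): "position" ([row, column] in pixels: a listed point, or the origin of a listed thing).
The state is a dict: "clock": time; "joint_positions": joint angles; "dq": joint speeds; "joint_efforts": joint torques, N m; "eef_pos": TCP position; "eef_rot": TCP orientation; "wrist_force": force on the tool from outside, world axes, zero at the start; "torque": the same for the moment, N m; "opening": opening from 0.0 (shut) to 1.0 (fully open); "grasp_force": force on a finger pad.
Only numpy, scipy, OpenCV 4.12 (cv2) and the standard library are available. Lean on these libraries where they do the work, as an engineer would, in place of code of your own. Each camera call takes 0.05 s, during which the arm holds its last target. There are 200 camera calls.

### The job

Put all the hex bolts that lie loose on the bench away in the lidded box at the bottom of the tray stack: lift both trays off, level enough that the caps stay in them, and stand them aside on the bench, draw out the box's slide lid and put every bolt inside. Then slide the lid fully shut to keep grinding dust out and restack the trays as they were, the deep one on the box and the shallow one on top, each seated squarely in the rim below. Leave the round tin and the marker pen where they are.

Things in the scene. Friction and masses are not known exactly. Their poses are not given: they have to be found in the camera images.
- bolt_box: Grey steel box screwed to the bench, bottom of the stack: 164 (x) x 116 (y) x 64 mm high, walls and floor 4 mm, inside 156 x 108 mm. Origin: centre of its underside, on the bench; z up. A flat slide lid, underside 51 mm above the bench, runs out through a slot in the end facing -x. Two low screwed feet stick out 15 mm from its long sides.
- box_rim (a point): Centre of the bolt box's top rim, 64 mm above the bench. Axes as the box's. The bench about it is level and free for setting things aside from x = 0.33 to 0.71 m and y = -0.34 to 0.31 m from the robot's base axis; fixed tools lie nearer to the robot.
- lid (a joint): How far the slide lid is drawn out towards the box's -x, in m: 0 fully shut, 0.125 fully open; it stays where left, about 1.5 N moves it. Fully open, the inside is uncovered from x = -48 to +78 mm of the box.
- lid_pull (a point): The lid's black pull block: 24 mm wide (along the box's y), 12 mm thick (along x), top 79 mm above the bench. Point: on its axis, 66 mm above the bench, 19 mm out from the box's end wall when shut. It stands on a tongue as wide as itself, with free air on both y sides down to the bench. Axes as the box's.
- deep_tray_mid (a point): Open aluminium tray, 164 (x) x 116 (y) x 62 mm high, walls 4 mm. Point: its centre, half-way up. The deeper tray; it stands on the bolt box, its centre then 25 mm above the box's rim (on the bench: 31 mm up). Two runners under it, 6 mm high, drop inside the rim below with 4 mm play all round; its bottom edge then rests on that rim. About 0.35 kg with its two loose caps, which lie in corner bays.
- deep_grip (a point): Carrying grip in the middle of the deep tray: upright and flat-sided, 62 mm long (x), 10 mm thick (y). Point: on the tray's centre line, 15 mm above the tray's centre; the grip's top is 14 mm above it, the tray's floor 37 mm below it. Free bays beside the grip take the fingers: 49 mm wide each, 69 mm long (x within 34 mm).
- shallow_tray_mid (a point): Open aluminium tray, 164 (x) x 116 (y) x 52 mm high, walls 4 mm. Point: its centre, half-way up. The shallower tray; it stands on the deep tray, its centre then 51 mm above the deep tray's (on the bench: 26 mm up). Two runners under it, 6 mm high, drop inside the rim below with 4 mm play all round; its bottom edge then rests on that rim. About 0.35 kg with its two loose caps, which lie in corner bays.
- shallow_grip (a point): Carrying grip in the middle of the shallow tray: upright and flat-sided, 62 mm long (x), 10 mm thick (y). Point: on the tray's centre line, 10 mm above the tray's centre; the grip's top is 14 mm above it, the tray's floor 27 mm below it. Free bays beside the grip take the fingers: 49 mm wide each, 69 mm long (x within 34 mm).
- hex_0_mid (a point): Steel hex bolt lying on its side on the bench, 52 mm long (along its y), head 19 mm wide, 17 mm high. The point is at its middle, half-way up; y runs along the shank. It may be absent (None).
- hex_1_mid (a point): Steel hex bolt lying on its side on the bench, 47 mm long (along its y), head 19 mm wide, 17 mm high. The point is at its middle, half-way up; y runs along the shank. It may be absent (None).
- hex_2_mid (a point): Steel hex bolt lying on its side on the bench, 64 mm long (along its y), head 23 mm wide, 21 mm high. The point is at its middle, half-way up; y runs along the shank. It may be absent (None).
- hex_3_mid (a point): Steel hex bolt lying on its side on the bench, 41 mm long (along its y), head 16 mm wide, 14 mm high. The point is at its middle, half-way up; y runs along the shank. It may be absent (None).
- cap_0_mid (a point): Small black plastic tube end cap, 23 mm wide, 16 mm high, loose in a corner bay of the deep tray. The point is half-way up. It has to stay in that tray; it need not be touched.
- cap_1_mid (a point): Small black plastic tube end cap, 23 mm wide, 16 mm high, loose in a corner bay of the deep tray. The point is half-way up. It has to stay in that tray; it need not be touched.
- cap_2_mid (a point): Small black plastic tube end cap, 23 mm wide, 16 mm high, loose in a corner bay of the shallow tray. The point is half-way up. It has to stay in that tray; it need not be touched.
- cap_3_mid (a point): Small black plastic tube end cap, 23 mm wide, 16 mm high, loose in a corner bay of the shallow tray. The point is half-way up. It has to stay in that tray; it need not be touched.
- tin: Bystander: round tin, 68 mm across, 44 mm high. Origin at the centre of its underside.
- pen: Bystander: capped marker pen, 138 mm long (its y), 13 mm thick. Origin at the middle, on the bench.

How it is judged:
On the way, in this order (a step that is already met when the one before it is completed fails the run):
1. both trays are off the bolt box, set down on the bench (horizontal distance between each of deep_tray_mid, shallow_tray_mid and bolt_box above 0.12 m and height (world z) of deep_tray_mid below 0.04 m and height (world z) of shallow_tray_mid below 0.095 m), for 0.2 s.
2. every bolt lies inside the bolt box (x of hex_0_mid in the frame of bolt_box between -0.08 and 0.08 m and y of hex_0_mid in the frame of bolt_box between -0.056 and 0.056 m and z of hex_0_mid in the frame of bolt_box between 0 and 0.052 m and x of hex_1_mid in the frame of bolt_box between -0.08 and 0.08 m and y of hex_1_mid in the frame of bolt_box between -0.056 and 0.056 m and z of hex_1_mid in the frame of bolt_box between 0 and 0.052 m and x of hex_2_mid in the frame of bolt_box between -0.08 and 0.08 m and y of hex_2_mid in the frame of bolt_box between -0.056 and 0.056 m and z of hex_2_mid in the frame of bolt_box between 0 and 0.052 m and x of hex_3_mid in the frame of bolt_box between -0.08 and 0.08 m and y of hex_3_mid in the frame of bolt_box between -0.056 and 0.056 m and z of hex_3_mid in the frame of bolt_box between 0 and 0.052 m), for 0.2 s.
At the end, for the whole second after the job is handed in: Every bolt lies inside the bolt box; the lid is shut to within 4 mm; the deep tray sits level in the box's rim and the shallow tray in the deep tray's rim (each within 7 mm of centre, 3 mm of seated height and 0.1 rad of square, either way round); two caps lie in each tray as at the start (all of step 2 and value of joint lid below 0.004 m and x of deep_tray_mid in the frame of box_rim between -0.007 and 0.007 m and y of deep_tray_mid in the frame of box_rim between -0.007 and 0.007 m and z of deep_tray_mid in the frame of box_rim between 0.022 and 0.028 m and angle between the x axis of deep_tray_mid and the x axis of box_rim, either way round below 0.1 rad and angle between each of deep_tray_mid, shallow_tray_mid's own z axis and vertical below 0.04 rad and x of shallow_tray_mid in the frame of deep_tray_mid between -0.007 and 0.007 m and y of shallow_tray_mid in the frame of deep_tray_mid between -0.007 and 0.007 m and z of shallow_tray_mid in the frame of deep_tray_mid between 0.048 and 0.054 m and angle between the x axis of shallow_tray_mid and the x axis of deep_tray_mid, either way round below 0.1 rad and x of cap_0_mid in the frame of deep_tray_mid between -0.08 and 0.08 m and y of cap_0_mid in the frame of deep_tray_mid between -0.056 and 0.056 m and z of cap_0_mid in the frame of deep_tray_mid between -0.027 and 0.017 m and x of cap_1_mid in the frame of deep_tray_mid between -0.08 and 0.08 m and y of cap_1_mid in the frame of deep_tray_mid between -0.056 and 0.056 m and z of cap_1_mid in the frame of deep_tray_mid between -0.027 and 0.017 m and x of cap_2_mid in the frame of shallow_tray_mid between -0.08 and 0.08 m and y of cap_2_mid in the frame of shallow_tray_mid between -0.056 and 0.056 m and z of cap_2_mid in the frame of shallow_tray_mid between -0.027 and 0.017 m and x of cap_3_mid in the frame of shallow_tray_mid between -0.08 and 0.08 m and y of cap_3_mid in the frame of shallow_tray_mid between -0.056 and 0.056 m and z of cap_3_mid in the frame of shallow_tray_mid between -0.027 and 0.017 m); the robot touches nothing.
It fails at once if a tray is tipped steeply (angle between any of deep_tray_mid, shallow_tray_mid's own z axis and vertical above 0.6 rad).
It fails at once if a bystander is moved more than 3 cm (distance of any of tin, pen from where it was at the start of the episode above 0.03 m).
Of hex_0, hex_1, hex_2, hex_3 only 2 to 4 are there at a start; the rules pass over those that are not, and their reading is None.
At some moment in a run one of hex_0, hex_1, hex_2, hex_3 may be knocked a few centimetres aside while the robot is not near it.
It also fails if it takes over 210 s, if anything falls off the work surface, if the arm or the gripper's body presses on something with over 40 N, if the wrist force passes 120 N, or if a joint passes its speed limit or range.

## Working session

There is one attempt and no reset: what is moved stays moved. The work goes in short steps, Python scripts to look and compute and a tool call to move; the robot and the scene stay as the last step left them, time stands still between calls to the robot, and variables do not carry over. Pictures are saved under pics/ and viewed, at most 14 in all, crops included, and the job is handed in when it is done.

Besides the shell and the picture viewer there is one more tool, called after "Emit:" by a JSON object that holds its "name" and its "arguments". send_rows: Moves the arm, as the interface text tells. Its arguments: {"type":"object","properties":{"series":{"type":"array"},"newtons":{"type":"number"}},"required":["series"]}

```bash
ls; mkdir -p pics
cat > h.py <<'E'
import numpy as np, cv2
from rig import bot
from scipy.spatial.transform import Rotation as Ro
def shot(c,fn=None):
    p,d=bot.camera(c)
    if fn: cv2.imwrite('pics/'+fn,p[:,:,::-1])
    return p,d
def ray(c,rc):
    i=bot.camera_info(c);R=np.array(i['R']);t=np.array(i['t'])
    v=R.T@np.array([(rc[1]-i['cx'])/i['fx'],(rc[0]-i['cy'])/i['fy'],1]);return -R.T@t,v
def atz(c,rc,z):
    o,v=ray(c,rc);return o+v*(z-o[2])/v[2]
def pix(c,X):
    i=bot.camera_info(c);q=np.array(i['R'])@X+np.array(i['t']);return [q[1]/q[2]*i['fy']+i['cy'],q[0]/q[2]*i['fx']+i['cx']]
def cloud(c,d):
    i=bot.camera_info(c);r,k=np.mgrid[:d.shape[0],:d.shape[1]]
    P=np.stack([(k-i['cx'])/i['fx']*d,(r-i['cy'])/i['fy']*d,d],-1)
    W=(P-np.array(i['t']))@np.array(i['R']); W[d==0]=np.nan; return W
E
python3 - <<'E'
from h import *
np.set_printoptions(precision=4,suppress=True)
s=bot.state();print(s)
for c in('scene','top'):
    p,d=shot(c,c+'0.png');i=bot.camera_info(c);print(c,-np.array(i['R']).T@i['t'],np.array(i['R']))
W=cloud('top',d)
for q,z in [('shallow_grip',.161),('shallow_tray_mid',.14),('lid_pull',.066),('hex_0_mid',.009),('hex_1_mid',.009),('hex_2_mid',.01),('hex_3_mid',.007),('tin',0),('pen',0),('bolt_box',0),('cap_2_mid',.13)]:
    for r in bot.place_of('top',q)[:5]: print(q,round(r['score'],2),np.round(r['position'],1),atz('top',r['position'],z))
E
```

```text
pics
{'clock': 0.0, 'joint_positions': array([-1.198 ,  0.1264, -0.0406,  1.4054,  0.    ,  1.5708]), 'dq': array([ 0.0009,  0.0002, -0.0006,  0.0012,  0.0004, -0.0013]), 'joint_efforts': array([ -0.0001, -43.5915,  35.2923,   0.0173,  -0.0001,  -0.    ]), 'eef_pos': array([ 0.1911, -0.4886,  0.2555]), 'eef_rot': array([-3.0857, -0.5819,  0.0004]), 'wrist_force': array([0.2231, 0.3153, 0.0075]), 'torque': array([ 0.0018, -0.0278,  0.0309]), 'grasp_force': 0.0, 'opening': 1.0000872383988664}
scene [-0.2931  0.6571  0.6811] [[-0.6761 -0.7365 -0.0205]
 [-0.3314  0.3288 -0.8844]
 [ 0.6581 -0.5912 -0.4663]]
top [ 0.4516 -0.0499  1.1231] [[ 0.0267 -0.9996 -0.0085]
 [-0.9976 -0.0262 -0.0634]
 [ 0.0632  0.0102 -0.9979]]
shallow_grip 0.68 [149.6 178.6] [0.615  0.1301 0.161 ]
shallow_tray_mid 0.62 [149.2 180.5] [0.6196 0.1296 0.14  ]
shallow_tray_mid 0.22 [248.2 360.7] [ 0.3976 -0.2995  0.14  ]
lid_pull 0.67 [147.6 233.1] [0.6398 0.0089 0.066 ]
lid_pull 0.4 [158.8 161.9] [0.6064 0.1897 0.066 ]
hex_0_mid 0.74 [144.8 229.2] [0.6573 0.0228 0.009 ]
hex_1_mid 0.42 [227.6 254.7] [ 0.4371 -0.0516  0.009 ]
hex_2_mid 0.65 [233.2 225.8] [0.4203 0.0247 0.01  ]
hex_3_mid 0.58 [230.  288.7] [ 0.4331 -0.142   0.007 ]
tin 0.79 [230.7 330.3] [ 0.4342 -0.2536  0.    ]
tin 0.31 [134.6 203.9] [0.6852 0.093  0.    ]
pen 0.8 [246.7 361.1] [ 0.3939 -0.3361  0.    ]
cap_2_mid 0.5 [160.8 161.2] [0.5921 0.1766 0.13  ]
```

Run:
```python
import cv2
a=cv2.imread('pics/top0.png');cv2.imwrite('pics/top0c.png',cv2.resize(a[70:300,100:420],None,fx=2.5,fy=2.5,interpolation=cv2.INTER_CUBIC))
```

```text
(no output)
```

View pics/top0c.png

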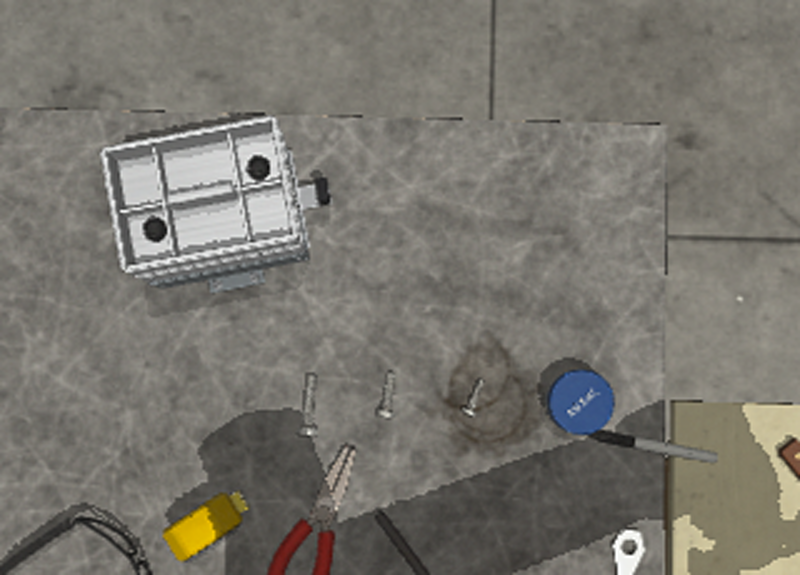

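View pics/scene0.png

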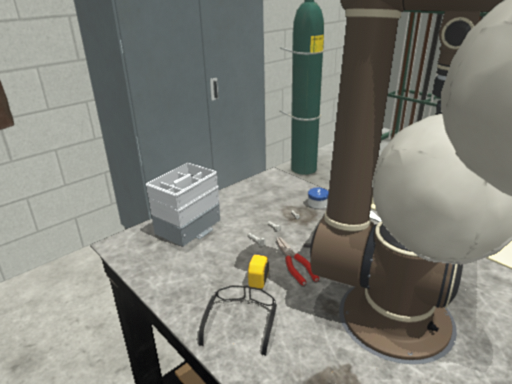

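The top view shows the stack at crop (200,195) with its pull to the right at (320,190), so the box's -x points to world -y. Three bolts lie at (310,403), (387,395) and (473,397), with the tin at (580,400) and the pen beyond it. Now to measure them from depth.

```bash
cat >> h.py <<'E'
def Rt(a):
    a=np.radians(a);y=np.array([np.cos(a),np.sin(a),0]);z=np.array([0,0,-1.]);return np.stack([np.cross(y,z),y,z],1)
def rel(pos,a,frm=None):
    "slide mm, rot deg from the present (or given) pose to TCP pos, closing axis at a deg"
    if frm is None: s=bot.state();p,R=s['eef_pos'],Ro.from_rotvec(s['eef_rot']).as_matrix()
    else: p,R=np.array(frm[:3]),Rt(frm[3])
    sl=R.T@(np.array(pos)-p)*1000
    r=[np.degrees(Ro.from_matrix(R.T@Rt(a+k)).as_rotvec()) for k in(0,180)]
    r=min(r,key=np.linalg.norm); return np.round(sl,1),np.round(r,1)
def rect(P):
    (c,wh,a)=cv2.minAreaRect((P[:,:2]*1000).astype(np.float32)); b=cv2.boxPoints((c,wh,a)); return np.round(c,1),np.round(wh,1),round(a,1)
def bolts(c='top',region=None,show=True):
    p,d=bot.camera(c);W=cloud(c,d);x0,x1,y0,y1=region
    m=(W[...,0]>x0)&(W[...,0]<x1)&(W[...,1]>y0)&(W[...,1]<y1)&(W[...,2]>.006)&(W[...,2]<.035)
    n,L,st,_=cv2.connectedComponentsWithStats(m.astype(np.uint8),connectivity=8)
    out=[]
    for k in range(1,n):
        if st[k,4]<15: continue
        q=W[L==k]; out.append((rect(q),st[k,4],round(float(np.nanmax(q[:,2])),4)))
    return out
def rim(z0,z1,c='top',reg=(.3,.75,-.4,.35)):
    p,d=bot.camera(c);W=cloud(c,d).reshape(-1,3);m=(W[:,2]>z0)&(W[:,2]<z1)&(W[:,0]>reg[0])&(W[:,0]<reg[1])&(W[:,1]>reg[2])&(W[:,1]<reg[3])
    return rect(W[m]),m.sum(),np.median(W[m][:,2])
E
python3 - <<'E'
from h import *
np.set_printoptions(precision=4,suppress=True)
print(rim(.158,.175,reg=(.5,.72,0,.3)))
p,d=bot.camera('top');W=cloud('top',d).reshape(-1,3)
for z0,z1,nm in((.115,.125,'deep'),(.058,.07,'box'),(.072,.085,'pull')):
  m=(W[:,2]>z0)&(W[:,2]<z1)&(W[:,0]>.5)&(W[:,0]<.72)&(W[:,1]<.3)&(W[:,1]>-.05)
  if nm=='pull': m&=W[:,1]<.04
  print(nm,m.sum(),rect(W[m]),W[m].mean(0))
# the grip: points between walls
m=(W[:,2]>.155)&(W[:,2]<.17)&(abs(W[:,0]-.615)<.03)&(abs(W[:,1]-.13)<.022); print('grip',m.sum(),W[m].mean(0))
for b in bolts(region=(.36,.5,-.21,.31)): print(b)
m=(W[:,2]<.003)&(W[:,2]>-.01)&(W[:,0]>.5)&(W[:,0]<.6)&(W[:,1]<-.1)&(W[:,1]>-.3);print('bench z',W[m].mean(0))
print(bot.tips_ahead)
E
```

```text
((array([621.4, 128.9]), array([121.1, 168.8]), 12.5), np.int64(795), np.float64(0.16437585416864844))
deep 2008 (array([618.2, 126.2]), array([117. , 164.8]), 12.4) [0.6206 0.1281 0.1219]
box 123 (array([585.9,  94.2]), array([ 90.7, 198.5]), 46.9) [0.5759 0.1041 0.0627]
pull 51 (array([616.2,  24.9]), array([16.2, 76. ]), 79.5) [0.6377 0.0215 0.0771]
grip 92 [0.62   0.1298 0.1622]
((array([437.3, -49.7]), array([45.1, 15.9]), 1.5), np.int32(64), 0.0211)
((array([424.5,  34.9]), array([60.8, 21.3]), 1.6), np.int32(110), 0.0236)
((array([ 438.1, -142.2]), array([12.4, 39.7]), 75.2), np.int32(39), 0.0153)
((array([370.4,  -7.6]), array([17.8, 23.1]), 77.2), np.int32(41), 0.0164)
bench z [ 0.55   -0.2003 -0.0014]
0.025
```

Run:
```python
from h import *
print(rel((.6205,.129,.23),12.5)); print(bot.state()['eef_pos'])
```

```text
(array([ 624.9, -419.1,   26.3]), array([ -0. ,   0. , -81.1]))
[ 0.1911972  -0.48891477  0.25629757]
```

Emit:
{"name": "send_rows", "arguments": {"series": [{"rot": [0,0,-81],"slide": [625,-419,26],"gripper": 0.45},{"rot": [0,0,-81],"slide": [625,-419,26],"gripper": 0.45},{"rot": [0,0,-81],"slide": [625,-419,26],"gripper": 0.45},{"rot": [0,0,-81],"slide": [625,-419,26],"gripper": 0.45},{"rot": [0,0,-81],"slide": [625,-419,26],"gripper": 0.45},{"rot": [0,0,-81],"slide": [625,-419,26],"gripper": 0.45},{"rot": [0,0,-81],"slide": [625,-419,26],"gripper": 0.45},{"rot": [0,0,-81],"slide": [625,-419,26],"gripper": 0.45}], "newtons": 80}}

```text
clock: 1.6
eef_pos: [0.4201, -0.1588, 0.2427]
eef_rot: [2.212, 2.23, 0.0]
wrist_force: [0.3, -0.4, -0.6]
opening: 0.455
grasp_force: 0.0
```

Run:
```python
from h import *
print(rel((.6205,.129,.21),12.5)); print(bot.state())
```

```text
(array([286.2, 202.7,  32.8]), array([  0.,   0., -12.]))
{'clock': 1.6, 'joint_positions': array([-3.61342220e-01, -1.77459317e-02, -2.21731930e-01,  1.36585489e+00,
       -1.33840113e-04,  1.20134683e+00]), 'dq': array([ 1.10085527,  0.19142438,  0.14490229, -0.05129037, -0.00195955,
       -0.39250137]), 'joint_efforts': array([ -6.21530682, -37.48835564,  33.82816315,   0.81759654,
         0.08843779,   0.43176315]), 'eef_pos': array([ 0.42014496, -0.15882662,  0.24272212]), 'eef_rot': array([2.21176556e+00, 2.22976990e+00, 4.19884386e-04]), 'wrist_force': array([ 0.33800606, -0.44152711, -0.56762652]), 'torque': array([-0.03377904, -0.07613584,  0.00485841]), 'grasp_force': 0.0, 'opening': 0.4547069553231331}
```

Emit:
{"name": "send_rows", "arguments": {"series": [{"rot": [0,0,-12],"slide": [286,203,33],"gripper": 0.45},{"rot": [0,0,-12],"slide": [286,203,33],"gripper": 0.45},{"rot": [0,0,-12],"slide": [286,203,33],"gripper": 0.45},{"rot": [0,0,-12],"slide": [286,203,33],"gripper": 0.45},{"rot": [0,0,-12],"slide": [286,203,33],"gripper": 0.45},{"rot": [0,0,-12],"slide": [286,203,33],"gripper": 0.45},{"rot": [0,0,-12],"slide": [286,203,33],"gripper": 0.45},{"rot": [0,0,-12],"slide": [286,203,33],"gripper": 0.45}]}}

```text
clock: 2.4
eef_pos: [0.6238, 0.1303, 0.2067]
eef_rot: [-1.968, -2.447, 0.001]
wrist_force: [1.5, 0.3, -0.4]
opening: 0.451
grasp_force: 0.0
```

Emit:
{"name": "send_rows", "arguments": {"series": [{"rot": [0,0,0],"slide": [0,0,0],"gripper": 0.45},{"rot": [0,0,0],"slide": [0,0,0],"gripper": 0.45}]}}

```text
clock: 2.6
eef_pos: [0.6214, 0.1252, 0.2095]
eef_rot: [-1.975, -2.443, 0.001]
wrist_force: [0.6, -0.6, 0.8]
opening: 0.451
grasp_force: 0.0
```

Run:
```python
from h import *
print(rel((.6205,.129,.156),12.5)); s=bot.state(); print(s['joint_positions'],s['eef_pos'],s['eef_rot'])
shot('top','t1.png');shot('scene','s1.png')
for b in bolts(region=(.36,.5,-.21,.31)): print(b)
```

```text
(array([ 3.9, -0.1, 53.5]), array([-0. ,  0. , -0.4]))
[ 1.98948657e-01  3.37944294e-01  1.26842632e-01  1.36021487e+00
 -2.10516013e-04  1.55862653e+00] [0.62142116 0.12523019 0.20951137] [-1.97491116e+00 -2.44300276e+00  8.40118002e-04]
((array([437.2, -48.4]), array([45.1, 18.6]), 1.5), np.int32(67), 0.02)
((array([424.5,  34.6]), array([60.9, 21.1]), 1.4), np.int32(109), 0.0243)
((array([ 436.8, -141.5]), array([12.5, 37.2]), 76.5), np.int32(32), 0.0146)
((array([369.5,  -8.6]), array([17.1, 24.3]), 69.8), np.int32(41), 0.0152)
```

Emit:
{"name": "send_rows", "arguments": {"series": [{"rot": [0,0,0],"slide": [4,0,25],"gripper": 0.45},{"rot": [0,0,0],"slide": [4,0,45],"gripper": 0.45},{"rot": [0,0,0],"slide": [4,0,53],"gripper": 0.45},{"rot": [0,0,0],"slide": [4,0,53],"gripper": 0.45},{"rot": [0,0,0],"slide": [4,0,53],"gripper": 0.0},{"rot": [0,0,0],"slide": [4,0,53],"gripper": 0.0},{"rot": [0,0,0],"slide": [4,0,53],"gripper": 0.0},{"rot": [0,0,0],"slide": [4,0,53],"gripper": 0.0}]}}

```text
clock: 3.55
eef_pos: [0.6216, 0.1296, 0.1581]
eef_rot: [1.974, 2.442, 0.003]
wrist_force: [-0.1, -1.0, 6.1]
opening: 0.11
grasp_force: 79.1
```

Emit:
{"name": "send_rows", "arguments": {"series": [{"rot": [0,0,0],"slide": [0,0,0],"gripper": 0.0},{"rot": [0,0,0],"slide": [0,0,0],"gripper": 0.0},{"rot": [0,0,0],"slide": [0,0,0],"gripper": 0.0}]}}

```text
clock: 3.85
eef_pos: [0.6216, 0.1296, 0.1581]
eef_rot: [1.974, 2.442, 0.003]
wrist_force: [-0.7, -0.8, 6.0]
opening: 0.103
grasp_force: 79.1
```

View pics/t1.png

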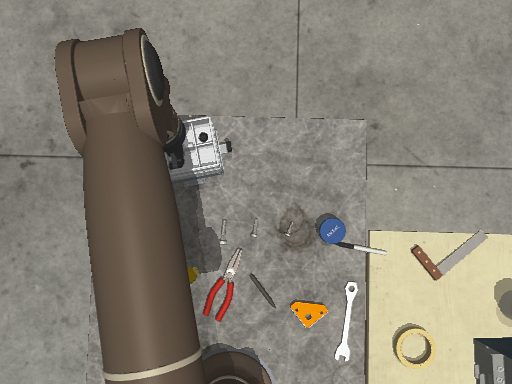

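The top view shows the arm over the stack and the three bolts at (223,232), (254,228) and (290,228), with no others visible. The grip is held at 79 N, so I'm lifting the shallow tray away.

Emit:
{"name": "send_rows", "arguments": {"series": [{"rot": [0,0,0],"slide": [0,0,-20],"gripper": 0},{"rot": [0,0,0],"slide": [0,0,-45],"gripper": 0},{"rot": [0,0,0],"slide": [5,-10,-65],"gripper": 0},{"rot": [0,0,0],"slide": [28,-40,-70],"gripper": 0},{"rot": [0,0,0],"slide": [55,-80,-70],"gripper": 0},{"rot": [0,0,0],"slide": [82,-120,-70],"gripper": 0},{"rot": [0,0,0],"slide": [105,-155,-70],"gripper": 0},{"rot": [0,0,0],"slide": [115,-169,-70],"gripper": 0}]}}

```text
clock: 4.65
eef_pos: [0.4283, 0.2072, 0.2266]
eef_rot: [-1.971, -2.445, 0.001]
wrist_force: [-0.1, 0.7, -1.8]
opening: 0.105
grasp_force: 78.8
```

Emit:
{"name": "send_rows", "arguments": {"series": [{"rot": [0,0,0],"slide": [0,0,0],"gripper": 0},{"rot": [0,0,0],"slide": [0,0,40],"gripper": 0},{"rot": [0,0,0],"slide": [0,0,80],"gripper": 0},{"rot": [0,0,0],"slide": [0,0,120],"gripper": 0},{"rot": [0,0,0],"slide": [0,0,150],"gripper": 0},{"rot": [0,0,0],"slide": [0,0,165],"gripper": 0},{"rot": [0,0,0],"slide": [0,0,173],"gripper": 0},{"rot": [0,0,0],"slide": [0,0,173],"gripper": 0}]}}

```text
clock: 5.45
eef_pos: [0.4319, 0.2061, 0.0524]
eef_rot: [-1.975, -2.442, 0.003]
wrist_force: [-0.6, 0.4, -2.5]
opening: 0.104
grasp_force: 78.8
```

Run:
```python
from h import *
s=bot.state(); print(s['joint_positions'],s['eef_pos'],s['wrist_force'],s['grasp_force'])
shot('top');print(rim(.113,.127,reg=(.5,.75,0,.3)))
W=cloud('top',bot.camera('top')[1]).reshape(-1,3);
m=(W[:,2]>.108)&(W[:,2]<.125)&(abs(W[:,0]-.62)<.03)&(abs(W[:,1]-.13)<.022); print('grip',m.sum(),W[m].mean(0))
print(bot.place_of('top','deep_grip'),bot.place_of('top','deep_tray_mid'))
```

```text
[ 4.45462609e-01  1.25863972e-01 -4.99317546e-01  9.47470942e-01
 -1.96553968e-04  1.80553945e+00] [0.43186813 0.20614564 0.05244624] [-0.62366328  0.43781606 -2.50678049] 78.80517482757568
((array([619.7, 128.6]), array([121.1, 168.6]), 12.4), np.int64(720), np.float64(0.1182878771123054))
grip 85 [0.61842702 0.13038756 0.11640566]
[{'position': [227.0, 255.1], 'score': 0.47}] [{'position': [152.1, 184.9], 'score': 0.79}]
```

Emit:
{"name": "send_rows", "arguments": {"series": [{"rot": [0,0,0],"slide": [0,0,4],"gripper": 0},{"rot": [0,0,0],"slide": [0,0,7],"gripper": 0},{"rot": [0,0,0],"slide": [0,0,7],"gripper": 0},{"rot": [0,0,0],"slide": [0,0,7],"gripper": 0}]}}

```text
clock: 6.1
eef_pos: [0.4314, 0.2066, 0.0464]
eef_rot: [-1.974, -2.443, 0.0]
wrist_force: [0.6, -0.3, -3.1]
opening: 0.101
grasp_force: 78.8
```

Emit:
{"name": "send_rows", "arguments": {"series": [{"rot": [0,0,0],"slide": [0,0,3],"gripper": 0},{"rot": [0,0,0],"slide": [0,0,3],"gripper": 0},{"rot": [0,0,0],"slide": [0,0,3],"gripper": 0.45},{"rot": [0,0,0],"slide": [0,0,3],"gripper": 0.45},{"rot": [0,0,0],"slide": [0,0,3],"gripper": 0.45},{"rot": [0,0,0],"slide": [0,0,3],"gripper": 0.45}]}}

```text
clock: 6.7
eef_pos: [0.4317, 0.2066, 0.0435]
eef_rot: [1.975, 2.443, 0.0]
wrist_force: [0.1, 0.1, -0.1]
opening: 0.456
grasp_force: 0.0
```

Run:
```python
from h import *
s=bot.state(); print(s['eef_pos'],s['eef_rot'],s['wrist_force'],s['opening'])
f=(*s['eef_pos'],12.5)
print(rel((.619,.130,.19),12.5))
```

```text
[0.43165684 0.20663683 0.04347211] [1.97463908e+00 2.44336644e+00 1.43052989e-04] [ 0.14422955  0.08149211 -0.13679119] 0.4555411094164536
(array([-114.2,  167.1, -146.5]), array([ 0. , -0. , -0.4]))
```

Emit:
{"name": "send_rows", "arguments": {"series": [{"rot": [0,0,0],"slide": [0,0,-50],"gripper": 0.45},{"rot": [0,0,0],"slide": [0,0,-100],"gripper": 0.45},{"rot": [0,0,0],"slide": [-10,15,-147],"gripper": 0.45},{"rot": [0,0,0],"slide": [-35,51,-147],"gripper": 0.45},{"rot": [0,0,0],"slide": [-62,90,-147],"gripper": 0.45},{"rot": [0,0,0],"slide": [-90,130,-147],"gripper": 0.45},{"rot": [0,0,0],"slide": [-114,167,-147],"gripper": 0.45},{"rot": [0,0,0],"slide": [-114,167,-147],"gripper": 0.45}]}}

```text
clock: 7.5
eef_pos: [0.6227, 0.128, 0.1883]
eef_rot: [1.979, 2.44, -0.001]
wrist_force: [-0.8, -0.6, -0.2]
opening: 0.45
grasp_force: 0.0
```

Emit:
{"name": "send_rows", "arguments": {"series": [{"rot": [0,0,0],"slide": [0,0,0],"gripper": 0.45},{"rot": [0,0,0],"slide": [0,0,30],"gripper": 0.45},{"rot": [0,0,0],"slide": [0,0,60],"gripper": 0.45},{"rot": [0,0,0],"slide": [0,0,81],"gripper": 0.45},{"rot": [0,0,0],"slide": [0,0,81],"gripper": 0.45},{"rot": [0,0,0],"slide": [0,0,81],"gripper": 0.0},{"rot": [0,0,0],"slide": [0,0,81],"gripper": 0.0},{"rot": [0,0,0],"slide": [0,0,81],"gripper": 0.0}]}}

```text
clock: 8.3
eef_pos: [0.6194, 0.1307, 0.1117]
eef_rot: [1.973, 2.443, 0.004]
wrist_force: [-1.9, 1.5, 5.5]
opening: 0.102
grasp_force: 79.1
```

Emit:
{"name": "send_rows", "arguments": {"series": [{"rot": [0,0,0],"slide": [0,0,0],"gripper": 0.0},{"rot": [0,0,0],"slide": [0,0,0],"gripper": 0.0},{"rot": [0,0,0],"slide": [0,0,0],"gripper": 0.0}]}}

```text
clock: 8.6
eef_pos: [0.6194, 0.1308, 0.1117]
eef_rot: [1.974, 2.443, 0.004]
wrist_force: [-2.6, 1.1, 6.0]
opening: 0.102
grasp_force: 79.3
```

Run:
```python
from h import *
print(rel((.60,-.24,.2),12.5))
```

```text
(array([-358.3,  -96.6,  -88.8]), array([ 0.2, -0. , -0.4]))
```

Emit:
{"name": "send_rows", "arguments": {"series": [{"rot": [0,0,0],"slide": [0,0,-20],"gripper": 0},{"rot": [0,0,0],"slide": [0,0,-50],"gripper": 0},{"rot": [0,0,0],"slide": [-15,-4,-72],"gripper": 0},{"rot": [0,0,0],"slide": [-50,-13,-75],"gripper": 0},{"rot": [0,0,0],"slide": [-90,-24,-75],"gripper": 0},{"rot": [0,0,0],"slide": [-132,-35,-75],"gripper": 0},{"rot": [0,0,0],"slide": [-175,-47,-75],"gripper": 0},{"rot": [0,0,0],"slide": [-218,-59,-75],"gripper": 0}]}}

```text
clock: 9.4
eef_pos: [0.6066, -0.097, 0.1848]
eef_rot: [1.974, 2.443, 0.0]
wrist_force: [0.1, 0.3, -3.1]
opening: 0.107
grasp_force: 78.2
```

Emit:
{"name": "send_rows", "arguments": {"series": [{"rot": [0,0,0],"slide": [-43,-11,0],"gripper": 0},{"rot": [0,0,0],"slide": [-85,-23,0],"gripper": 0},{"rot": [0,0,0],"slide": [-120,-33,0],"gripper": 0},{"rot": [0,0,0],"slide": [-140,-38,15],"gripper": 0},{"rot": [0,0,0],"slide": [-140,-38,50],"gripper": 0},{"rot": [0,0,0],"slide": [-140,-38,85],"gripper": 0},{"rot": [0,0,0],"slide": [-140,-38,115],"gripper": 0},{"rot": [0,0,0],"slide": [-140,-38,123],"gripper": 0}]}}

```text
clock: 10.2
eef_pos: [0.5968, -0.2395, 0.0576]
eef_rot: [-1.971, -2.438, 0.003]
wrist_force: [-0.6, 0.5, -2.7]
opening: 0.104
grasp_force: 78.3
```

Emit:
{"name": "send_rows", "arguments": {"series": [{"rot": [0,0,0],"slide": [0,0,0],"gripper": 0},{"rot": [0,0,0],"slide": [0,0,0],"gripper": 0}]}}

```text
clock: 10.4
eef_pos: [0.6, -0.2405, 0.0632]
eef_rot: [1.973, 2.442, 0.001]
wrist_force: [-0.3, -0.6, -2.4]
opening: 0.105
grasp_force: 78.4
```

Emit:
{"name": "send_rows", "arguments": {"series": [{"rot": [0,0,0],"slide": [0,0,6],"gripper": 0},{"rot": [0,0,0],"slide": [0,0,9],"gripper": 0},{"rot": [0,0,0],"slide": [0,0,10],"gripper": 0},{"rot": [0,0,0],"slide": [0,0,10],"gripper": 0}]}}

```text
clock: 10.8
eef_pos: [0.6, -0.2404, 0.0538]
eef_rot: [1.973, 2.441, 0.002]
wrist_force: [-1.4, -0.0, 6.1]
opening: 0.103
grasp_force: 79.6
```

Emit:
{"name": "send_rows", "arguments": {"series": [{"rot": [0,0,0],"slide": [0,0,0],"gripper": 0.45},{"rot": [0,0,0],"slide": [0,0,0],"gripper": 0.45},{"rot": [0,0,0],"slide": [0,0,0],"gripper": 0.45},{"rot": [0,0,0],"slide": [0,0,0],"gripper": 0.45}]}}

```text
clock: 11.2
eef_pos: [0.5991, -0.2402, 0.0515]
eef_rot: [1.975, 2.443, -0.0]
wrist_force: [-0.1, -0.1, 0.3]
opening: 0.45
grasp_force: 0.0
```

Run:
```python
from h import *
np.set_printoptions(precision=4,suppress=True)
shot('top','t2.png')
print(rim(.058,.068,reg=(.52,.75,.02,.3)))
W=cloud('top',bot.camera('top')[1]).reshape(-1,3);
m=(W[:,2]>.07)&(W[:,2]<.085)&(W[:,0]>.6)&(W[:,0]<.69)&(W[:,1]>-.02)&(W[:,1]<.05); print('pull',m.sum(),W[m].mean(0),rect(W[m]))
for r in bot.place_of('top','lid_pull')[:3]: print(r,atz('top',r['position'],.066))
for r in bot.place_of('top','box_rim')[:3]: print(r,atz('top',r['position'],.064))
for b in bolts(region=(.36,.5,-.21,.1)): print(b)
print(bot.state()['eef_pos'])
```

```text
((array([621.6, 117.9]), array([121.1, 191.6]), 12.8), np.int64(548), np.float64(0.06258645723875314))
pull 48 [0.6427 0.02   0.0781] (array([642.6,  20. ]), array([24. , 11.7]), 12.0)
{'position': [147.0, 232.8], 'score': 0.56} [0.6413 0.0097 0.066 ]
{'position': [155.4, 184.7], 'score': 0.97} [0.6169 0.1321 0.064 ]
{'position': [160.5, 190.2], 'score': 0.17} [0.6041 0.1176 0.064 ]
((array([434.5,  89.4]), array([13. , 60.9]), 62.9), np.int32(80), 0.0199)
((array([437.3, -48.4]), array([45. , 18.6]), 1.5), np.int32(63), 0.0201)
((array([ 437.2, -141.8]), array([12.3, 37.9]), 75.7), np.int32(38), 0.0159)
((array([369.5,  -8.6]), array([17.1, 24.6]), 69.7), np.int32(42), 0.017)
[ 0.5991 -0.2402  0.0514]
```

Emit:
{"name": "send_rows", "arguments": {"series": [{"rot": [0,0,0],"slide": [0,0,-50],"gripper": 0.45},{"rot": [0,0,0],"slide": [0,0,-90],"gripper": 0.45},{"rot": [0,0,0],"slide": [40,16,-90],"gripper": 0.6},{"rot": [0,0,0],"slide": [84,34,-90],"gripper": 0.6},{"rot": [0,0,0],"slide": [130,53,-90],"gripper": 0.6},{"rot": [0,0,0],"slide": [175,71,-90],"gripper": 0.6},{"rot": [0,0,0],"slide": [220,90,-90],"gripper": 0.6},{"rot": [0,0,0],"slide": [244,99,-90],"gripper": 0.6}]}}

```text
clock: 12.3
eef_pos: [0.645, 0.0228, 0.1415]
eef_rot: [-1.971, -2.446, -0.001]
wrist_force: [-0.3, 0.8, 0.4]
opening: 0.6
grasp_force: 0.0
```

Emit:
{"name": "send_rows", "arguments": {"series": [{"rot": [0,0,0],"slide": [0,0,0],"gripper": 0.6},{"rot": [0,0,0],"slide": [0,0,0],"gripper": 0.6}]}}

```text
clock: 12.5
eef_pos: [0.6446, 0.0197, 0.1413]
eef_rot: [-1.973, -2.445, 0.001]
wrist_force: [-0.3, 0.1, -0.2]
opening: 0.597
grasp_force: 0.0
```

Run:
```python
from h import *
s=bot.state();print(s['eef_pos'],rel((.6427,.020,.074),12.5))
a=cv2.imread('pics/t2.png');cv2.imwrite('pics/t2c.png',cv2.resize(a[100:280,110:410],None,fx=2.6,fy=2.6,interpolation=cv2.INTER_CUBIC))
```

```text
[0.64460609 0.01967068 0.14132877] (array([ 0.7, -1.8, 67.3]), array([-0. ,  0. , -0.3]))
```

View pics/t2c.png

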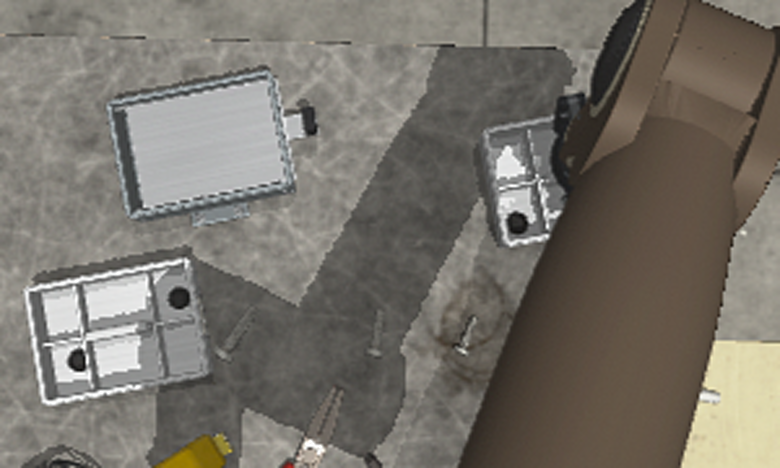

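The view shows the shallow tray at crop (115,330) and the deep tray at right, both with caps. The box and lid are at (200,145), and the bolts are at (235,335), (377,332) and (465,335). The long bolt was knocked toward the shallow tray. Next I'll grip the pull and open the lid.

Emit:
{"name": "send_rows", "arguments": {"series": [{"rot": [0,0,0],"slide": [1,-2,40],"gripper": 0.6},{"rot": [0,0,0],"slide": [1,-2,67],"gripper": 0.6},{"rot": [0,0,0],"slide": [1,-2,67],"gripper": 0.6},{"rot": [0,0,0],"slide": [1,-2,67],"gripper": 0},{"rot": [0,0,0],"slide": [1,-2,67],"gripper": 0},{"rot": [0,0,0],"slide": [1,-2,67],"gripper": 0},{"rot": [0,0,0],"slide": [1,-2,67],"gripper": 0},{"rot": [0,0,0],"slide": [1,-2,67],"gripper": 0}], "newtons": 40}}

```text
clock: 13.3
eef_pos: [0.6436, 0.0195, 0.0765]
eef_rot: [1.973, 2.441, 0.003]
wrist_force: [-0.4, -1.0, 6.3]
opening: 0.269
grasp_force: 41.2
```

Emit:
{"name": "send_rows", "arguments": {"series": [{"rot": [0,0,0],"slide": [-15,0,0],"gripper": 0},{"rot": [0,0,0],"slide": [-35,0,0],"gripper": 0},{"rot": [0,0,0],"slide": [-55,0,0],"gripper": 0},{"rot": [0,0,0],"slide": [-75,0,0],"gripper": 0},{"rot": [0,0,0],"slide": [-92,0,0],"gripper": 0},{"rot": [0,0,0],"slide": [-104,0,0],"gripper": 0},{"rot": [0,0,0],"slide": [-104,0,0],"gripper": 0}]}}

```text
clock: 14.0
eef_pos: [0.6668, -0.0835, 0.0765]
eef_rot: [1.973, 2.439, 0.005]
wrist_force: [3.4, -0.4, 5.1]
opening: 0.274
grasp_force: 41.2
```

Emit:
{"name": "send_rows", "arguments": {"series": [{"rot": [0,0,0],"slide": [-4,0,0],"gripper": 0},{"rot": [0,0,0],"slide": [-8,0,0],"gripper": 0},{"rot": [0,0,0],"slide": [-12,0,0],"gripper": 0},{"rot": [0,0,0],"slide": [-12,0,0],"gripper": 0}]}}

```text
clock: 14.4
eef_pos: [0.6689, -0.0929, 0.0765]
eef_rot: [1.972, 2.442, 0.007]
wrist_force: [3.4, 3.3, 5.5]
opening: 0.27
grasp_force: 41.2
```

Emit:
{"name": "send_rows", "arguments": {"series": [{"rot": [0,0,0],"slide": [0,0,0],"gripper": 0.6},{"rot": [0,0,0],"slide": [0,0,0],"gripper": 0.6},{"rot": [0,0,0],"slide": [0,0,0],"gripper": 0.6},{"rot": [0,0,0],"slide": [0,0,-50],"gripper": 0.6},{"rot": [0,0,0],"slide": [0,0,-100],"gripper": 0.6},{"rot": [0,0,0],"slide": [0,0,-130],"gripper": 0.6}]}}

```text
clock: 15.0
eef_pos: [0.6673, -0.0939, 0.2083]
eef_rot: [1.973, 2.441, 0.002]
wrist_force: [1.1, 0.1, -0.2]
opening: 0.601
grasp_force: 0.0
```

Run:
```python
from h import *
np.set_printoptions(precision=4,suppress=True)
shot('top','t3.png')
s=bot.state();print(s['eef_pos'],s['wrist_force'])
W=cloud('top',bot.camera('top')[1]).reshape(-1,3)
for b in bolts(region=(.36,.5,-.21,.112)): print(b)
m=(W[:,2]>.07)&(W[:,2]<.085)&(W[:,0]>.6)&(W[:,0]<.72)&(W[:,1]>-.13)&(W[:,1]<.05);print('pull',m.sum(),W[m].mean(0))
```

```text
[ 0.6685 -0.0941  0.213 ] [-0.7778 -0.1928  3.2653]
((array([435.5,  92.4]), array([18.6, 61.7]), 63.5), np.int32(103), 0.0238)
pull 0 [nan nan nan]<stdin>:7: RuntimeWarning: Mean of empty slice.
  ret = um.true_divide(
```

Run:
```python
from h import *
print(rel((.4395,.0888,.11),63.5))
```

```text
(array([ 226.8, -185.4,   96. ]), array([  0.2,   0.2, -51.4]))
```

Emit:
{"name": "send_rows", "arguments": {"series": [{"rot": [0,0,-8],"slide": [33,-26,5],"gripper": 0.35},{"rot": [0,0,-16],"slide": [66,-54,15],"gripper": 0.35},{"rot": [0,0,-24],"slide": [99,-81,30],"gripper": 0.35},{"rot": [0,0,-32],"slide": [132,-108,45],"gripper": 0.35},{"rot": [0,0,-40],"slide": [165,-135,60],"gripper": 0.35},{"rot": [0,0,-48],"slide": [198,-162,78],"gripper": 0.35},{"rot": [0,0,-51],"slide": [227,-185,96],"gripper": 0.35},{"rot": [0,0,-51],"slide": [227,-185,96],"gripper": 0.35}], "newtons": 50}}

```text
clock: 15.95
eef_pos: [0.4317, 0.0903, 0.1042]
eef_rot: [-0.721, -3.049, 0.005]
wrist_force: [0.7, -0.8, 0.8]
opening: 0.35
grasp_force: 0.0
```

Emit:
{"name": "send_rows", "arguments": {"series": [{"rot": [0,0,0],"slide": [0,0,0],"gripper": 0.35},{"rot": [0,0,0],"slide": [0,0,0],"gripper": 0.35}]}}

```text
clock: 16.15
eef_pos: [0.4391, 0.0892, 0.1085]
eef_rot: [0.731, 3.055, -0.0]
wrist_force: [-0.3, 0.1, 1.0]
opening: 0.347
grasp_force: 0.0
```

Run:
```python
from h import *
s=bot.state();print(s['eef_pos'],s['opening'],rel((.4395,.0888,.028),63.5)); print(s['joint_positions'])
```

```text
[0.43905859 0.08916333 0.10845641] 0.34698341752053674 (array([-0.5, -0.1, 80.5]), array([ 0. ,  0. , -0.4]))
[ 2.00516112e-01  2.61151024e-02 -4.76402860e-01  1.06786158e+00
 -2.68767408e-04  6.70473522e-01]
```

Emit:
{"name": "send_rows", "arguments": {"series": [{"rot": [0,0,0],"slide": [0,0,35],"gripper": 0.35},{"rot": [0,0,0],"slide": [0,0,65],"gripper": 0.35},{"rot": [0,0,0],"slide": [0,0,80],"gripper": 0.35},{"rot": [0,0,0],"slide": [0,0,80],"gripper": 0.35},{"rot": [0,0,0],"slide": [0,0,80],"gripper": 0},{"rot": [0,0,0],"slide": [0,0,80],"gripper": 0},{"rot": [0,0,0],"slide": [0,0,80],"gripper": 0},{"rot": [0,0,0],"slide": [0,0,80],"gripper": 0}]}}

```text
clock: 16.95
eef_pos: [0.4428, 0.089, 0.0318]
eef_rot: [0.733, 3.047, 0.004]
wrist_force: [0.0, -3.1, 19.5]
opening: 0.17
grasp_force: 49.3
```

Emit:
{"name": "send_rows", "arguments": {"series": [{"rot": [0,0,0],"slide": [0,0,0],"gripper": 0},{"rot": [0,0,0],"slide": [0,0,0],"gripper": 0},{"rot": [0,0,0],"slide": [0,0,-50],"gripper": 0},{"rot": [0,0,0],"slide": [0,0,-100],"gripper": 0},{"rot": [0,0,0],"slide": [0,0,-120],"gripper": 0},{"rot": [0,0,0],"slide": [0,0,-120],"gripper": 0}]}}

```text
clock: 17.55
eef_pos: [0.4418, 0.0892, 0.1524]
eef_rot: [0.732, 3.048, 0.005]
wrist_force: [0.3, -0.1, -0.6]
opening: 0.166
grasp_force: 47.8
```

Run:
```python
from h import *
s=bot.state();print(s['eef_pos'],s['opening'],rel((.609,.177,.150),102.5),bot.tips_ahead)
for b in bolts(region=(.36,.5,-.21,.112)): print(b)
```

```text
[0.44179497 0.08915703 0.15243814] 0.1655017660644554 (array([-109.1,  154.2,    3.8]), array([  0.1,   0.4, -39.5])) 0.025
((array([437.3, -48.4]), array([45.1, 18.6]), 1.5), np.int32(66), 0.02)
((array([ 437.1, -140.8]), array([12.1, 38. ]), 78.7), np.int32(37), 0.0174)
((array([370.5,  -7.6]), array([17.9, 23.6]), 77.4), np.int32(41), 0.0166)
```

Emit:
{"name": "send_rows", "arguments": {"series": [{"rot": [0,0,-8],"slide": [-20,30,0],"gripper": 0},{"rot": [0,0,-16],"slide": [-45,62,0],"gripper": 0},{"rot": [0,0,-24],"slide": [-70,96,2],"gripper": 0},{"rot": [0,0,-32],"slide": [-92,130,4],"gripper": 0},{"rot": [0,0,-39],"slide": [-109,154,4],"gripper": 0},{"rot": [0,0,-39],"slide": [-109,154,4],"gripper": 0},{"rot": [0,0,-39],"slide": [-109,154,4],"gripper": 0}]}}

```text
clock: 18.3
eef_pos: [0.6048, 0.1769, 0.1418]
eef_rot: [0.328, -3.12, 0.001]
wrist_force: [0.1, -0.3, -0.4]
opening: 0.165
grasp_force: 47.9
```

Emit:
{"name": "send_rows", "arguments": {"series": [{"rot": [0,0,0],"slide": [0,0,0],"gripper": 0},{"rot": [0,0,0],"slide": [0,0,40],"gripper": 0},{"rot": [0,0,0],"slide": [0,0,80],"gripper": 0},{"rot": [0,0,0],"slide": [0,0,92],"gripper": 0},{"rot": [0,0,0],"slide": [0,0,92],"gripper": 0}]}}

```text
clock: 18.8
eef_pos: [0.6034, 0.1766, 0.0513]
eef_rot: [0.33, -3.121, 0.001]
wrist_force: [-0.2, 0.4, -0.3]
opening: 0.166
grasp_force: 48.2
```

Emit:
{"name": "send_rows", "arguments": {"series": [{"rot": [0,0,0],"slide": [0,0,0],"gripper": 0.3},{"rot": [0,0,0],"slide": [0,0,0],"gripper": 0.3},{"rot": [0,0,0],"slide": [0,0,0],"gripper": 0.3},{"rot": [0,0,0],"slide": [0,0,-50],"gripper": 0.3},{"rot": [0,0,0],"slide": [0,0,-100],"gripper": 0.3},{"rot": [0,0,0],"slide": [0,0,-110],"gripper": 0.4},{"rot": [0,0,0],"slide": [0,0,-110],"gripper": 0.4}]}}

```text
clock: 19.5
eef_pos: [0.6071, 0.1782, 0.1665]
eef_rot: [-0.331, 3.117, 0.003]
wrist_force: [-0.6, 0.8, -0.3]
opening: 0.402
grasp_force: 0.0
```

```bash
cat >> h.py <<'E'
def axis(reg,c='top'):
    p,d=bot.camera(c);W=cloud(c,d).reshape(-1,3);x0,x1,y0,y1=reg
    m=(W[:,2]>.005)&(W[:,2]<.035)&(W[:,0]>x0)&(W[:,0]<x1)&(W[:,1]>y0)&(W[:,1]<y1)
    q=W[m][:,:2];c0=q.mean(0);u,s,v=np.linalg.svd(q-c0);t=(q-c0)@v[0];return np.round(c0+v[0]*(t.max()+t.min())/2,4),np.round(np.degrees(np.arctan2(v[0][1],v[0][0])),1),round(float(np.ptp(t)),4)
E
python3 - <<'E'
from h import *
s=bot.state();print(s['eef_pos'],s['opening'],s['joint_positions'])
print(axis((.395,.48,-.08,-.02)),axis((.40,.48,-.18,-.11)))
c,an,_=axis((.395,.48,-.08,-.02)); print(rel((c[0]+.004,c[1],.10),an%180+90 if an%180<90 else an%180-90))
E
```

```text
[0.60706336 0.17822391 0.16651714] 0.4022687191189186 [2.85397929e-01 3.36208251e-01 3.02535012e-02 1.25752752e+00
 3.78926827e-04 7.38964689e-02]
(array([ 0.4418, -0.0519]), np.float64(174.3), 0.0551) (array([ 0.4495, -0.1484]), np.float64(157.4), 0.0652)
(array([ 209.8, -189.1,   61.5]), array([-0. , -0.1, 20.9]))
```

Emit:
{"name": "send_rows", "arguments": {"series": [{"rot": [0,0,5],"slide": [33,-28,0],"gripper": 0.4},{"rot": [0,0,10],"slide": [66,-57,5],"gripper": 0.4},{"rot": [0,0,15],"slide": [100,-86,15],"gripper": 0.4},{"rot": [0,0,20],"slide": [134,-116,28],"gripper": 0.4},{"rot": [0,0,21],"slide": [168,-146,40],"gripper": 0.4},{"rot": [0,0,21],"slide": [200,-173,52],"gripper": 0.4},{"rot": [0,0,21],"slide": [214,-186,61],"gripper": 0.4},{"rot": [0,0,21],"slide": [214,-186,61],"gripper": 0.4}]}}

```text
clock: 20.45
eef_pos: [0.4314, -0.0505, 0.0987]
eef_rot: [-0.248, -3.126, -0.0]
wrist_force: [0.5, 0.3, 0.1]
opening: 0.401
grasp_force: 0.0
```

Emit:
{"name": "send_rows", "arguments": {"series": [{"rot": [0,0,0],"slide": [0,0,0],"gripper": 0.4},{"rot": [0,0,0],"slide": [0,0,0],"gripper": 0.4}]}}

```text
clock: 20.65
eef_pos: [0.4357, -0.0487, 0.1014]
eef_rot: [-0.242, -3.132, -0.001]
wrist_force: [1.1, 0.2, 0.0]
opening: 0.399
grasp_force: 0.0
```

Run:
```python
from h import *
s=bot.state();print(s['eef_pos'],s['opening'],rel((.441,-.0495,.031),84.3))
```

```text
[ 0.43566411 -0.04869695  0.10137421] 0.3988521649579363 (array([-5.4,  0. , 70.4]), array([ 0. , -0. , -3.1]))
```

Emit:
{"name": "send_rows", "arguments": {"series": [{"rot": [0,0,-3],"slide": [-5,0,35],"gripper": 0.4},{"rot": [0,0,-3],"slide": [-5,0,60],"gripper": 0.4},{"rot": [0,0,-3],"slide": [-5,0,70],"gripper": 0.4},{"rot": [0,0,-3],"slide": [-5,0,70],"gripper": 0.4},{"rot": [0,0,-3],"slide": [-5,0,70],"gripper": 0},{"rot": [0,0,-3],"slide": [-5,0,70],"gripper": 0},{"rot": [0,0,-3],"slide": [-5,0,70],"gripper": 0},{"rot": [0,0,-3],"slide": [-5,0,70],"gripper": 0}]}}

```text
clock: 21.45
eef_pos: [0.4409, -0.0501, 0.0326]
eef_rot: [0.161, 3.135, 0.0]
wrist_force: [0.1, 0.6, 3.5]
opening: 0.13
grasp_force: 48.6
```

Emit:
{"name": "send_rows", "arguments": {"series": [{"rot": [0,0,0],"slide": [0,0,0],"gripper": 0},{"rot": [0,0,0],"slide": [0,0,0],"gripper": 0},{"rot": [0,0,0],"slide": [0,0,-50],"gripper": 0},{"rot": [0,0,0],"slide": [0,0,-100],"gripper": 0},{"rot": [0,0,0],"slide": [0,0,-120],"gripper": 0},{"rot": [0,0,0],"slide": [0,0,-120],"gripper": 0}]}}

```text
clock: 22.05
eef_pos: [0.4417, -0.0504, 0.1549]
eef_rot: [0.161, 3.131, -0.001]
wrist_force: [-0.6, 0.1, -0.8]
opening: 0.13
grasp_force: 47.4
```

Run:
```python
from h import *
s=bot.state();print(s['eef_pos'],s['opening'],rel((.616,.144,.150),102.5))
for b in bolts(region=(.36,.5,-.21,.112)): print(b)
```

```text
[ 0.44173542 -0.05037641  0.15490954] 0.13015224388901822 (array([-153.3,  211.2,    5.8]), array([ -0.1,   0.3, -18.4]))
```

Emit:
{"name": "send_rows", "arguments": {"series": [{"rot": [0,0,-4],"slide": [-20,28,0],"gripper": 0},{"rot": [0,0,-8],"slide": [-48,66,0],"gripper": 0},{"rot": [0,0,-12],"slide": [-76,104,0],"gripper": 0},{"rot": [0,0,-16],"slide": [-104,143,2],"gripper": 0},{"rot": [0,0,-18],"slide": [-130,180,4],"gripper": 0},{"rot": [0,0,-18],"slide": [-153,211,6],"gripper": 0},{"rot": [0,0,-18],"slide": [-153,211,6],"gripper": 0},{"rot": [0,0,-18],"slide": [-153,211,6],"gripper": 0}]}}

```text
clock: 22.9
eef_pos: [0.6128, 0.1444, 0.1425]
eef_rot: [0.333, -3.119, 0.001]
wrist_force: [-0.4, -0.0, -0.6]
opening: 0.132
grasp_force: 47.5
```

Emit:
{"name": "send_rows", "arguments": {"series": [{"rot": [0,0,0],"slide": [0,0,0],"gripper": 0},{"rot": [0,0,0],"slide": [0,0,40],"gripper": 0},{"rot": [0,0,0],"slide": [0,0,80],"gripper": 0},{"rot": [0,0,0],"slide": [0,0,88],"gripper": 0},{"rot": [0,0,0],"slide": [0,0,88],"gripper": 0}]}}

```text
clock: 23.4
eef_pos: [0.6121, 0.1429, 0.0565]
eef_rot: [0.329, -3.121, 0.001]
wrist_force: [0.2, 0.1, -0.1]
opening: 0.128
grasp_force: 47.6
```

Emit:
{"name": "send_rows", "arguments": {"series": [{"rot": [0,0,0],"slide": [0,0,0],"gripper": 0.3},{"rot": [0,0,0],"slide": [0,0,0],"gripper": 0.3},{"rot": [0,0,0],"slide": [0,0,0],"gripper": 0.3},{"rot": [0,0,0],"slide": [0,0,-50],"gripper": 0.3},{"rot": [0,0,0],"slide": [0,0,-100],"gripper": 0.3},{"rot": [0,0,0],"slide": [0,0,-110],"gripper": 0.4},{"rot": [0,0,0],"slide": [0,0,-110],"gripper": 0.4}]}}

```text
clock: 24.1
eef_pos: [0.6155, 0.1446, 0.1715]
eef_rot: [-0.331, 3.117, 0.001]
wrist_force: [0.8, -0.1, -0.5]
opening: 0.4
grasp_force: 0.0
```

Run:
```python
from h import *
s=bot.state();print(s['eef_pos'],s['opening'],s['joint_positions'])
shot('top','t4.png')
for b in bolts(region=(.36,.5,-.21,.112)): print(b)
```

```text
[0.61554549 0.14460752 0.1714693 ] 0.3999758727869818 [ 2.30745131e-01  3.34515375e-01  3.88020697e-02  1.26806192e+00
 -8.14159098e-06  1.92292099e-02]
((array([ 434.1, -140.9]), array([12.4, 31.3]), 75.6), np.int32(33), 0.0172)
((array([368.1,  -9.1]), array([16.3, 25. ]), 60.5), np.int32(40), 0.0176)
```

Run:
```python
from h import *
print(rel((.4395,-.142,.10),75))
```

```text
(array([ 230.3, -243.2,   67.2]), array([-0. ,  0. , 27.1]))
```

View pics/t4.png

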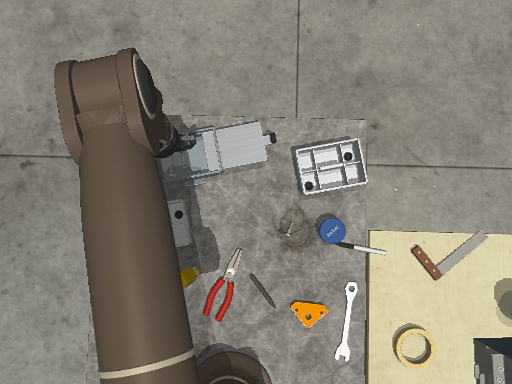

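The view shows the lid drawn out with its pull at (271,138) and the deep tray at (330,165). One bolt is left, at (290,230).

Emit:
{"name": "send_rows", "arguments": {"series": [{"rot": [0,0,5],"slide": [30,-31,0],"gripper": 0.4},{"rot": [0,0,10],"slide": [62,-65,0],"gripper": 0.4},{"rot": [0,0,15],"slide": [94,-99,10],"gripper": 0.4},{"rot": [0,0,20],"slide": [126,-133,25],"gripper": 0.4},{"rot": [0,0,25],"slide": [158,-167,38],"gripper": 0.4},{"rot": [0,0,27],"slide": [190,-200,52],"gripper": 0.4},{"rot": [0,0,27],"slide": [218,-230,62],"gripper": 0.4},{"rot": [0,0,27],"slide": [230,-243,67],"gripper": 0.4}]}}

```text
clock: 25.0
eef_pos: [0.436, -0.1432, 0.0975]
eef_rot: [-0.411, -3.109, -0.001]
wrist_force: [0.5, -0.1, 0.0]
opening: 0.402
grasp_force: 0.0
```

Emit:
{"name": "send_rows", "arguments": {"series": [{"rot": [0,0,0],"slide": [0,0,0],"gripper": 0.4},{"rot": [0,0,0],"slide": [0,0,0],"gripper": 0.4},{"rot": [0,0,0],"slide": [0,0,0],"gripper": 0.4}]}}

```text
clock: 25.3
eef_pos: [0.4402, -0.141, 0.1001]
eef_rot: [-0.405, -3.115, -0.001]
wrist_force: [0.5, 0.1, 0.4]
opening: 0.403
grasp_force: 0.0
```

Run:
```python
from h import *
s=bot.state();print(s['eef_pos'],s['opening'],rel((.4395,-.142,.030),75))
```

```text
[ 0.44017395 -0.14101446  0.10007918] 0.402559292299342 (array([ 0.4, -1.1, 70.1]), array([ 0. , -0. ,  0.2]))
```

Emit:
{"name": "send_rows", "arguments": {"series": [{"rot": [0,0,0],"slide": [0,-1,35],"gripper": 0.4},{"rot": [0,0,0],"slide": [0,-1,60],"gripper": 0.4},{"rot": [0,0,0],"slide": [0,-1,70],"gripper": 0.4},{"rot": [0,0,0],"slide": [0,-1,70],"gripper": 0.4},{"rot": [0,0,0],"slide": [0,-1,70],"gripper": 0},{"rot": [0,0,0],"slide": [0,-1,70],"gripper": 0},{"rot": [0,0,0],"slide": [0,-1,70],"gripper": 0},{"rot": [0,0,0],"slide": [0,-1,70],"gripper": 0}]}}

```text
clock: 26.1
eef_pos: [0.4411, -0.1429, 0.032]
eef_rot: [0.406, 3.112, 0.0]
wrist_force: [2.0, 0.5, 6.7]
opening: 0.086
grasp_force: 44.0
```

Emit:
{"name": "send_rows", "arguments": {"series": [{"rot": [0,0,0],"slide": [0,0,0],"gripper": 0},{"rot": [0,0,0],"slide": [0,0,0],"gripper": 0},{"rot": [0,0,0],"slide": [0,0,-50],"gripper": 0},{"rot": [0,0,0],"slide": [0,0,-100],"gripper": 0},{"rot": [0,0,0],"slide": [0,0,-120],"gripper": 0},{"rot": [0,0,0],"slide": [0,0,-120],"gripper": 0}]}}

```text
clock: 26.7
eef_pos: [0.4415, -0.1435, 0.1543]
eef_rot: [0.406, 3.109, -0.002]
wrist_force: [-0.5, 0.4, -0.8]
opening: 0.091
grasp_force: 42.5
```

Run:
```python
from h import *
s=bot.state();print(s['eef_pos'],s['opening'],rel((.623,.113,.150),102.5))
```

```text
[ 0.44146515 -0.14347397  0.15430076] 0.0909657617189 (array([-109.5,  294.5,    4.8]), array([ -0.1,   0.4, -27.4]))
```

Emit:
{"name": "send_rows", "arguments": {"series": [{"rot": [0,0,-4],"slide": [-11,30,0],"gripper": 0},{"rot": [0,0,-9],"slide": [-26,70,0],"gripper": 0},{"rot": [0,0,-14],"slide": [-42,113,0],"gripper": 0},{"rot": [0,0,-19],"slide": [-58,156,0],"gripper": 0},{"rot": [0,0,-24],"slide": [-74,200,2],"gripper": 0},{"rot": [0,0,-27],"slide": [-90,242,5],"gripper": 0},{"rot": [0,0,-27],"slide": [-104,280,5],"gripper": 0},{"rot": [0,0,-27],"slide": [-109,294,5],"gripper": 0}]}}

```text
clock: 27.5
eef_pos: [0.6213, 0.1163, 0.143]
eef_rot: [0.336, -3.121, -0.0]
wrist_force: [0.3, 0.3, -1.1]
opening: 0.089
grasp_force: 42.5
```

Emit:
{"name": "send_rows", "arguments": {"series": [{"rot": [0,0,0],"slide": [0,0,0],"gripper": 0},{"rot": [0,0,0],"slide": [0,0,0],"gripper": 0},{"rot": [0,0,0],"slide": [0,0,40],"gripper": 0},{"rot": [0,0,0],"slide": [0,0,80],"gripper": 0},{"rot": [0,0,0],"slide": [0,0,88],"gripper": 0},{"rot": [0,0,0],"slide": [0,0,88],"gripper": 0}]}}

```text
clock: 28.1
eef_pos: [0.6188, 0.112, 0.0564]
eef_rot: [0.329, -3.121, 0.001]
wrist_force: [0.2, -0.4, -0.6]
opening: 0.086
grasp_force: 42.5
```

Emit:
{"name": "send_rows", "arguments": {"series": [{"rot": [0,0,0],"slide": [0,0,0],"gripper": 0.3},{"rot": [0,0,0],"slide": [0,0,0],"gripper": 0.3},{"rot": [0,0,0],"slide": [0,0,0],"gripper": 0.3},{"rot": [0,0,0],"slide": [0,0,-50],"gripper": 0.3},{"rot": [0,0,0],"slide": [0,0,-100],"gripper": 0.3},{"rot": [0,0,0],"slide": [0,0,-110],"gripper": 0.6},{"rot": [0,0,0],"slide": [0,0,-110],"gripper": 0.6}]}}

```text
clock: 28.8
eef_pos: [0.6223, 0.1139, 0.1715]
eef_rot: [-0.331, 3.117, 0.001]
wrist_force: [0.0, -0.4, 0.3]
opening: 0.6
grasp_force: 0.0
```

Run:
```python
from h import *
np.set_printoptions(precision=4,suppress=True)
p,d=shot('top');W=cloud('top',d).reshape(-1,3)
s=bot.state();print(s['eef_pos'],s['opening'],s['joint_positions'])
m=(W[:,2]>.07)&(W[:,2]<.085)&(W[:,0]>.6)&(W[:,0]<.72)&(W[:,1]>-.13)&(W[:,1]<.05);print('pull',m.sum(),W[m].mean(0))
print(rel((.6689,-.0930,.14),12.5))
```

```text
[0.6212 0.1136 0.1689] 0.6023106396109313 [ 0.1809  0.3367  0.0362  1.2672  0.     -0.0306]
pull 49 [ 0.6681 -0.0908  0.0772]
(array([  -3.2, -212. ,   28.9]), array([ 0.1,  0.1, 89.6]))
```

Emit:
{"name": "send_rows", "arguments": {"series": [{"rot": [0,0,8],"slide": [0,-30,0],"gripper": 0.6},{"rot": [0,0,16],"slide": [0,-70,0],"gripper": 0.6},{"rot": [0,0,24],"slide": [-1,-110,5],"gripper": 0.6},{"rot": [0,0,32],"slide": [-2,-150,10],"gripper": 0.6},{"rot": [0,0,40],"slide": [-3,-190,20],"gripper": 0.6},{"rot": [0,0,48],"slide": [-3,-212,29],"gripper": 0.6},{"rot": [0,0,56],"slide": [-3,-212,29],"gripper": 0.6},{"rot": [0,0,64],"slide": [-3,-212,29],"gripper": 0.6}]}}

```text
clock: 29.65
eef_pos: [0.6667, -0.0943, 0.1352]
eef_rot: [-1.383, -2.816, 0.002]
wrist_force: [-0.9, 0.7, -0.3]
opening: 0.598
grasp_force: 0.0
```

Emit:
{"name": "send_rows", "arguments": {"series": [{"rot": [0,0,8],"slide": [0,0,0],"gripper": 0.6},{"rot": [0,0,16],"slide": [0,0,0],"gripper": 0.6},{"rot": [0,0,24],"slide": [0,0,0],"gripper": 0.6},{"rot": [0,0,26],"slide": [0,0,0],"gripper": 0.6},{"rot": [0,0,26],"slide": [0,0,0],"gripper": 0.6},{"rot": [0,0,26],"slide": [0,0,0],"gripper": 0.6}]}}

```text
clock: 30.25
eef_pos: [0.6672, -0.0931, 0.1368]
eef_rot: [-1.972, -2.443, 0.002]
wrist_force: [-0.2, 0.2, 0.2]
opening: 0.601
grasp_force: 0.0
```

Run:
```python
from h import *
np.set_printoptions(precision=4,suppress=True)
p,d=shot('top','t5.png');W=cloud('top',d)
s=bot.state();print(s['eef_pos'],rel((.6685,-.0925,.076),12.5))
C=np.array([.6194,.1308]);ax=np.array([-.2164,.9763]);ay=-np.array([.9763,.2164])
u=(W[...,:2]-C)@ax;v=(W[...,:2]-C)@ay
m=(abs(v)<.052)&(u>-.05)&(u<.076)&(W[...,2]<.064);z=W[m][:,2];print(m.sum(),np.percentile(z,[5,50,90,99,100]))
b=m&(W[...,2]>.011);n,L,st,_=cv2.connectedComponentsWithStats(b.astype(np.uint8))
for k in range(1,n):
  if st[k,4]>8:print(st[k,4],'box u,v',u[L==k].mean(),v[L==k].mean(),np.nanmax(W[L==k][:,2]))
cv2.imwrite('pics/t5c.png',cv2.resize(cv2.imread('pics/t5.png')[90:220,130:350],None,fx=3.5,fy=3.5,interpolation=cv2.INTER_CUBIC))
```

```text
[ 0.6674 -0.0931  0.1372] (array([ 0.3,  1.3, 61.2]), array([-0.1, -0. , -0.3]))
1667 [0.0004 0.0041 0.0156 0.0524 0.0562]
21 box u,v -0.011582055823404144 -0.050764495718819615 0.05459448047128802
10 box u,v 0.04416532536873028 -0.05081876714448328 0.054981077665646
60 box u,v 0.014559171329107213 0.009913209695960983 0.0226463395927522
104 box u,v 0.049970440593165286 0.016029077711596694 0.027277932873330704
27 box u,v -0.009579465890995722 0.01068196039502685 0.021164809293750888
```

View pics/t5c.png

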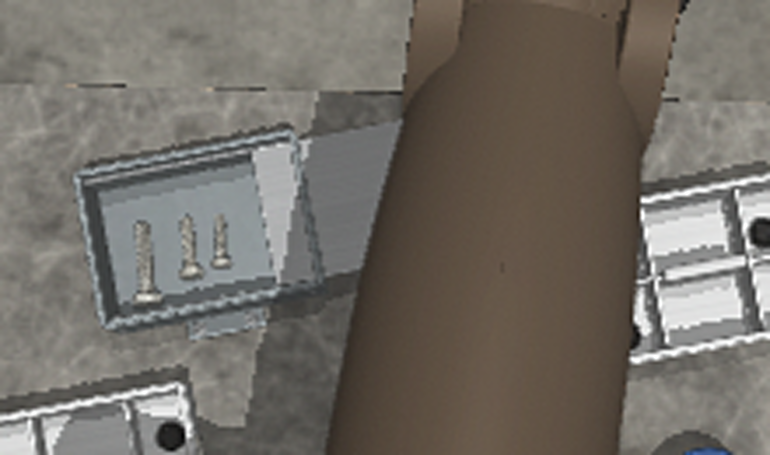

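Three bolts lie flat in the box at crop (145,262), (190,247) and (221,241). Now I'll close the lid.

Emit:
{"name": "send_rows", "arguments": {"series": [{"rot": [0,0,0],"slide": [0,1,40],"gripper": 0.6},{"rot": [0,0,0],"slide": [0,1,61],"gripper": 0.6},{"rot": [0,0,0],"slide": [0,1,61],"gripper": 0.6},{"rot": [0,0,0],"slide": [0,1,61],"gripper": 0},{"rot": [0,0,0],"slide": [0,1,61],"gripper": 0},{"rot": [0,0,0],"slide": [0,1,61],"gripper": 0},{"rot": [0,0,0],"slide": [0,1,61],"gripper": 0},{"rot": [0,0,0],"slide": [0,1,61],"gripper": 0}], "newtons": 40}}

```text
clock: 31.1
eef_pos: [0.6692, -0.0932, 0.0792]
eef_rot: [1.974, 2.442, 0.001]
wrist_force: [-4.5, -1.6, 6.5]
opening: 0.268
grasp_force: 40.3
```

Emit:
{"name": "send_rows", "arguments": {"series": [{"rot": [0,0,0],"slide": [15,0,0],"gripper": 0},{"rot": [0,0,0],"slide": [35,0,0],"gripper": 0},{"rot": [0,0,0],"slide": [55,0,0],"gripper": 0},{"rot": [0,0,0],"slide": [75,0,0],"gripper": 0},{"rot": [0,0,0],"slide": [95,0,0],"gripper": 0},{"rot": [0,0,0],"slide": [110,0,0],"gripper": 0},{"rot": [0,0,0],"slide": [118,0,0],"gripper": 0},{"rot": [0,0,0],"slide": [118,0,0],"gripper": 0}]}}

```text
clock: 31.9
eef_pos: [0.6429, 0.0234, 0.0791]
eef_rot: [-1.973, -2.444, 0.0]
wrist_force: [-8.5, -1.5, 9.4]
opening: 0.268
grasp_force: 40.7
```

Emit:
{"name": "send_rows", "arguments": {"series": [{"rot": [0,0,0],"slide": [3,0,0],"gripper": 0},{"rot": [0,0,0],"slide": [6,0,0],"gripper": 0},{"rot": [0,0,0],"slide": [9,0,0],"gripper": 0},{"rot": [0,0,0],"slide": [9,0,0],"gripper": 0}]}}

```text
clock: 32.3
eef_pos: [0.6417, 0.0289, 0.0792]
eef_rot: [1.974, 2.439, -0.006]
wrist_force: [-8.0, -9.0, 8.8]
opening: 0.269
grasp_force: 40.6
```

Emit:
{"name": "send_rows", "arguments": {"series": [{"rot": [0,0,0],"slide": [2,0,0],"gripper": 0},{"rot": [0,0,0],"slide": [3,0,0],"gripper": 0},{"rot": [0,0,0],"slide": [3,0,0],"gripper": 0}]}}

```text
clock: 32.6
eef_pos: [0.6416, 0.0291, 0.0792]
eef_rot: [1.974, 2.435, -0.011]
wrist_force: [-5.5, -19.3, 7.9]
opening: 0.273
grasp_force: 40.5
```

Emit:
{"name": "send_rows", "arguments": {"series": [{"rot": [0,0,0],"slide": [0,0,0],"gripper": 0.6},{"rot": [0,0,0],"slide": [0,0,0],"gripper": 0.6},{"rot": [0,0,0],"slide": [0,0,0],"gripper": 0.6},{"rot": [0,0,0],"slide": [0,0,-50],"gripper": 0.6},{"rot": [0,0,0],"slide": [0,0,-100],"gripper": 0.6},{"rot": [0,0,0],"slide": [0,0,-120],"gripper": 0.45},{"rot": [0,0,0],"slide": [0,0,-120],"gripper": 0.45}]}}

```text
clock: 33.3
eef_pos: [0.6436, 0.0348, 0.2021]
eef_rot: [1.97, 2.44, 0.009]
wrist_force: [0.4, -0.9, -0.2]
opening: 0.449
grasp_force: 0.0
```

Run:
```python
from h import *
np.set_printoptions(precision=4,suppress=True)
s=bot.state();print(s['eef_pos'],rel((.5991,-.2402,.13),12.5),s['joint_positions'])
```

```text
[0.6436 0.0348 0.2021] (array([-259.4, -102. ,   71.6]), array([ 0.4,  0.1, -0.3])) [0.0539 0.3527 0.1313 1.3416 0.0003 1.4125]
```

Emit:
{"name": "send_rows", "arguments": {"series": [{"rot": [0,0,0],"slide": [-40,-16,0],"gripper": 0.45},{"rot": [0,0,0],"slide": [-84,-33,10],"gripper": 0.45},{"rot": [0,0,0],"slide": [-128,-50,25],"gripper": 0.45},{"rot": [0,0,0],"slide": [-172,-68,40],"gripper": 0.45},{"rot": [0,0,0],"slide": [-216,-85,55],"gripper": 0.45},{"rot": [0,0,0],"slide": [-250,-98,68],"gripper": 0.45},{"rot": [0,0,0],"slide": [-259,-102,72],"gripper": 0.45},{"rot": [0,0,0],"slide": [-259,-102,72],"gripper": 0.45}], "newtons": 80}}

```text
clock: 34.1
eef_pos: [0.5951, -0.2413, 0.1233]
eef_rot: [-1.975, -2.439, 0.001]
wrist_force: [-0.0, -0.4, 0.3]
opening: 0.449
grasp_force: 0.0
```

Emit:
{"name": "send_rows", "arguments": {"series": [{"rot": [0,0,0],"slide": [0,0,0],"gripper": 0.45},{"rot": [0,0,0],"slide": [0,0,0],"gripper": 0.45}]}}

```text
clock: 34.3
eef_pos: [0.5969, -0.239, 0.1259]
eef_rot: [1.972, 2.445, 0.001]
wrist_force: [0.5, 0.1, 0.2]
opening: 0.448
grasp_force: 0.0
```

Run:
```python
from h import *
np.set_printoptions(precision=4,suppress=True)
s=bot.state();print(s['eef_pos'],rel((.6,-.2404,.053),12.5),s['joint_positions'])
p,d=shot('top');W=cloud('top',d).reshape(-1,3)
m=(W[:,2]>.07)&(W[:,2]<.085)&(W[:,0]>.6)&(W[:,0]<.72)&(W[:,1]>-.13)&(W[:,1]<.06);print('pull',m.sum(),W[m].mean(0))
print(rim(.058,.07,reg=(.5,.75,.034,.3)))
```

```text
[ 0.5969 -0.239   0.1259] (array([-2. ,  2.7, 73. ]), array([ 0. ,  0. , -0.3])) [-0.3811  0.374  -0.0063  1.1899  0.0004  0.9764]
pull 50 [0.6402 0.0303 0.0774]
((array([618.8, 129.3]), array([121.4, 168.2]), 12.7), np.int64(553), np.float64(0.062414229404094655))
```

Emit:
{"name": "send_rows", "arguments": {"series": [{"rot": [0,0,0],"slide": [-2,3,35],"gripper": 0.45},{"rot": [0,0,0],"slide": [-2,3,62],"gripper": 0.45},{"rot": [0,0,0],"slide": [-2,3,73],"gripper": 0.45},{"rot": [0,0,0],"slide": [-2,3,73],"gripper": 0.45},{"rot": [0,0,0],"slide": [-2,3,73],"gripper": 0},{"rot": [0,0,0],"slide": [-2,3,73],"gripper": 0},{"rot": [0,0,0],"slide": [-2,3,73],"gripper": 0},{"rot": [0,0,0],"slide": [-2,3,73],"gripper": 0}]}}

```text
clock: 35.2
eef_pos: [0.6008, -0.2422, 0.0545]
eef_rot: [1.973, 2.441, 0.002]
wrist_force: [0.6, 0.0, 5.5]
opening: 0.103
grasp_force: 79.2
```

Emit:
{"name": "send_rows", "arguments": {"series": [{"rot": [0,0,0],"slide": [0,0,0],"gripper": 0},{"rot": [0,0,0],"slide": [0,0,0],"gripper": 0},{"rot": [0,0,0],"slide": [0,0,0],"gripper": 0}]}}

```text
clock: 35.5
eef_pos: [0.6008, -0.2422, 0.0546]
eef_rot: [1.973, 2.441, 0.002]
wrist_force: [0.7, 1.1, 5.5]
opening: 0.107
grasp_force: 79.2
```

Run:
```python
from h import *
s=bot.state();print(s['eef_pos'],rel((.6194,.1308,.17),12.3))
```

```text
[ 0.60075852 -0.2421687   0.05456361] (array([ 360.6,   96.9, -115.7]), array([ 0.2,  0.1, -0.2]))
```

Emit:
{"name": "send_rows", "arguments": {"series": [{"rot": [0,0,0],"slide": [0,0,-30],"gripper": 0},{"rot": [0,0,0],"slide": [0,0,-70],"gripper": 0},{"rot": [0,0,0],"slide": [0,0,-110],"gripper": 0},{"rot": [0,0,0],"slide": [15,4,-130],"gripper": 0},{"rot": [0,0,0],"slide": [50,13,-130],"gripper": 0},{"rot": [0,0,0],"slide": [90,24,-130],"gripper": 0},{"rot": [0,0,0],"slide": [132,36,-130],"gripper": 0},{"rot": [0,0,0],"slide": [175,47,-130],"gripper": 0}]}}

```text
clock: 36.3
eef_pos: [0.6085, -0.0596, 0.1824]
eef_rot: [-1.976, -2.442, 0.0]
wrist_force: [0.5, 0.2, -2.8]
opening: 0.104
grasp_force: 78.4
```

Emit:
{"name": "send_rows", "arguments": {"series": [{"rot": [0,0,0],"slide": [43,12,0],"gripper": 0},{"rot": [0,0,0],"slide": [86,23,0],"gripper": 0},{"rot": [0,0,0],"slide": [128,35,0],"gripper": 0},{"rot": [0,0,0],"slide": [160,44,0],"gripper": 0},{"rot": [0,0,0],"slide": [180,49,0],"gripper": 0},{"rot": [0,0,0],"slide": [184,50,0],"gripper": 0},{"rot": [0,0,0],"slide": [184,50,10],"gripper": 0},{"rot": [0,0,0],"slide": [184,50,10],"gripper": 0}]}}

```text
clock: 37.1
eef_pos: [0.6183, 0.1285, 0.1706]
eef_rot: [-1.975, -2.442, 0.004]
wrist_force: [0.1, -0.8, -3.2]
opening: 0.102
grasp_force: 78.4
```

Emit:
{"name": "send_rows", "arguments": {"series": [{"rot": [0,0,0],"slide": [0,0,0],"gripper": 0},{"rot": [0,0,0],"slide": [0,0,0],"gripper": 0}]}}

```text
clock: 37.3
eef_pos: [0.6191, 0.1284, 0.1725]
eef_rot: [-1.976, -2.442, 0.0]
wrist_force: [-0.1, 0.8, -2.8]
opening: 0.104
grasp_force: 78.4
```

Run:
```python
from h import *
s=bot.state();print(s['eef_pos'],s['wrist_force'],rel((.6198,.1289,.1117),12.3))
```

```text
[0.61910394 0.12838417 0.17246175] [-0.14183958  0.82730617 -2.81791084] (array([ 0.4,  0.8, 60.8]), array([-0. ,  0. , -0.3]))
```

Emit:
{"name": "send_rows", "arguments": {"series": [{"rot": [0,0,0],"slide": [0,1,25],"gripper": 0},{"rot": [0,0,0],"slide": [0,1,45],"gripper": 0},{"rot": [0,0,0],"slide": [0,1,52],"gripper": 0},{"rot": [0,0,0],"slide": [0,1,56],"gripper": 0},{"rot": [0,0,0],"slide": [0,1,59],"gripper": 0},{"rot": [0,0,0],"slide": [0,1,61],"gripper": 0},{"rot": [0,0,0],"slide": [0,1,61],"gripper": 0}]}}

```text
clock: 38.0
eef_pos: [0.6206, 0.1297, 0.1126]
eef_rot: [1.974, 2.442, 0.002]
wrist_force: [0.1, 0.2, 0.9]
opening: 0.098
grasp_force: 78.8
```

Emit:
{"name": "send_rows", "arguments": {"series": [{"rot": [0,0,0],"slide": [0,0,1],"gripper": 0},{"rot": [0,0,0],"slide": [0,0,1],"gripper": 0}]}}

```text
clock: 38.2
eef_pos: [0.6206, 0.1298, 0.1125]
eef_rot: [1.973, 2.442, 0.003]
wrist_force: [-2.2, -0.8, 5.3]
opening: 0.104
grasp_force: 79.7
```

Emit:
{"name": "send_rows", "arguments": {"series": [{"rot": [0,0,0],"slide": [0,0,0],"gripper": 0.45},{"rot": [0,0,0],"slide": [0,0,0],"gripper": 0.45},{"rot": [0,0,0],"slide": [0,0,0],"gripper": 0.45},{"rot": [0,0,0],"slide": [0,0,-40],"gripper": 0.45},{"rot": [0,0,0],"slide": [0,0,-80],"gripper": 0.45},{"rot": [0,0,0],"slide": [0,0,-80],"gripper": 0.45},{"rot": [0,0,0],"slide": [0,0,-80],"gripper": 0.45}]}}

```text
clock: 38.9
eef_pos: [0.6208, 0.1299, 0.1916]
eef_rot: [1.974, 2.442, 0.003]
wrist_force: [0.9, -0.1, -1.1]
opening: 0.451
grasp_force: 0.0
```

Run:
```python
from h import *
s=bot.state();print(s['eef_pos'],rel((.4317,.2066,.11),12.5))
```

```text
[0.62079573 0.1298782  0.19157541] (array([ 114.7, -169. ,   81.1]), array([ 0.1,  0. , -0.4]))
```

Emit:
{"name": "send_rows", "arguments": {"series": [{"rot": [0,0,0],"slide": [20,-30,0],"gripper": 0.45},{"rot": [0,0,0],"slide": [45,-66,0],"gripper": 0.45},{"rot": [0,0,0],"slide": [70,-103,15],"gripper": 0.45},{"rot": [0,0,0],"slide": [95,-140,35],"gripper": 0.45},{"rot": [0,0,0],"slide": [112,-165,60],"gripper": 0.45},{"rot": [0,0,0],"slide": [115,-169,81],"gripper": 0.45},{"rot": [0,0,0],"slide": [115,-169,81],"gripper": 0.45},{"rot": [0,0,0],"slide": [115,-169,81],"gripper": 0.45}]}}

```text
clock: 39.7
eef_pos: [0.4304, 0.2065, 0.1089]
eef_rot: [-1.974, -2.443, 0.003]
wrist_force: [0.8, 0.3, 1.1]
opening: 0.452
grasp_force: 0.0
```

Emit:
{"name": "send_rows", "arguments": {"series": [{"rot": [0,0,0],"slide": [0,0,0],"gripper": 0.45}]}}

```text
clock: 39.8
eef_pos: [0.4318, 0.2067, 0.1102]
eef_rot: [1.975, 2.442, 0.001]
wrist_force: [0.2, 0.3, -0.2]
opening: 0.451
grasp_force: 0.0
```

Run:
```python
from h import *
s=bot.state();print(s['eef_pos'],rel((.4317,.2066,.0445),12.5))
p,d=shot('top','t6.png')
print('deep',rim(.113,.127,reg=(.5,.75,0.03,.3)))
```

```text
[0.43178259 0.206724   0.1101651 ] (array([-0.1, -0.2, 65.7]), array([ 0.1, -0. , -0.4]))
deep ((array([620.9, 129.3]), array([120.6, 168.9]), 11.9), np.int64(716), np.float64(0.11820885252532626))
```

Emit:
{"name": "send_rows", "arguments": {"series": [{"rot": [0,0,0],"slide": [0,0,35],"gripper": 0.45},{"rot": [0,0,0],"slide": [0,0,57],"gripper": 0.45},{"rot": [0,0,0],"slide": [0,0,65],"gripper": 0.45},{"rot": [0,0,0],"slide": [0,0,65],"gripper": 0.45},{"rot": [0,0,0],"slide": [0,0,65],"gripper": 0},{"rot": [0,0,0],"slide": [0,0,65],"gripper": 0},{"rot": [0,0,0],"slide": [0,0,65],"gripper": 0},{"rot": [0,0,0],"slide": [0,0,65],"gripper": 0}]}}

```text
clock: 40.7
eef_pos: [0.4319, 0.2071, 0.046]
eef_rot: [1.974, 2.442, 0.004]
wrist_force: [0.5, -0.9, 6.5]
opening: 0.104
grasp_force: 79.0
```

Emit:
{"name": "send_rows", "arguments": {"series": [{"rot": [0,0,0],"slide": [0,0,0],"gripper": 0},{"rot": [0,0,0],"slide": [0,0,0],"gripper": 0},{"rot": [0,0,0],"slide": [0,0,0],"gripper": 0}]}}

```text
clock: 41.0
eef_pos: [0.4319, 0.2071, 0.046]
eef_rot: [1.974, 2.442, 0.004]
wrist_force: [0.2, -0.5, 5.4]
opening: 0.103
grasp_force: 79.0
```

Run:
```python
from h import *
s=bot.state();print(s['eef_pos'],s['eef_rot'],rel((.6216,.1296,.225),12.3))
```

```text
[0.43185028 0.2071498  0.04602087] [1.97363781 2.44226526 0.00412014] (array([-115.6,  169.8, -178.5]), array([ 0.2, -0. , -0.2]))
```

Emit:
{"name": "send_rows", "arguments": {"series": [{"rot": [0,0,0],"slide": [0,0,-30],"gripper": 0},{"rot": [0,0,0],"slide": [0,0,-75],"gripper": 0},{"rot": [0,0,0],"slide": [0,0,-120],"gripper": 0},{"rot": [0,0,0],"slide": [0,0,-160],"gripper": 0},{"rot": [0,0,0],"slide": [-8,12,-178],"gripper": 0},{"rot": [0,0,0],"slide": [-28,42,-178],"gripper": 0},{"rot": [0,0,0],"slide": [-52,76,-178],"gripper": 0},{"rot": [0,0,0],"slide": [-76,112,-178],"gripper": 0}]}}

```text
clock: 41.8
eef_pos: [0.557, 0.1554, 0.223]
eef_rot: [1.974, 2.444, 0.001]
wrist_force: [0.1, 0.6, -2.2]
opening: 0.101
grasp_force: 78.7
```

Emit:
{"name": "send_rows", "arguments": {"series": [{"rot": [0,0,0],"slide": [-22,33,0],"gripper": 0},{"rot": [0,0,0],"slide": [-36,54,0],"gripper": 0},{"rot": [0,0,0],"slide": [-40,58,0],"gripper": 0},{"rot": [0,0,0],"slide": [-40,58,0],"gripper": 0},{"rot": [0,0,0],"slide": [-40,58,15],"gripper": 0},{"rot": [0,0,0],"slide": [-40,58,15],"gripper": 0},{"rot": [0,0,0],"slide": [-40,58,15],"gripper": 0}]}}

```text
clock: 42.5
eef_pos: [0.62, 0.1295, 0.2077]
eef_rot: [-1.973, -2.444, 0.001]
wrist_force: [-0.9, -0.5, -2.9]
opening: 0.104
grasp_force: 78.8
```

Run:
```python
from h import *
s=bot.state();print(s['eef_pos'],s['eef_rot'],rel((.6222,.130,.160),12.3))
```

```text
[0.62003374 0.12946625 0.20773575] [-1.97306706e+00 -2.44375882e+00  9.96438126e-04] (array([ 0.1,  2.3, 47.7]), array([-0.1, -0. , -0.1]))
```

Emit:
{"name": "send_rows", "arguments": {"series": [{"rot": [0,0,0],"slide": [0,2,20],"gripper": 0},{"rot": [0,0,0],"slide": [0,2,34],"gripper": 0},{"rot": [0,0,0],"slide": [0,2,40],"gripper": 0},{"rot": [0,0,0],"slide": [0,2,44],"gripper": 0},{"rot": [0,0,0],"slide": [0,2,47],"gripper": 0},{"rot": [0,0,0],"slide": [0,2,48],"gripper": 0},{"rot": [0,0,0],"slide": [0,2,48],"gripper": 0}]}}

```text
clock: 43.2
eef_pos: [0.6234, 0.1294, 0.1601]
eef_rot: [1.974, 2.443, 0.001]
wrist_force: [-1.6, -0.4, -1.2]
opening: 0.099
grasp_force: 79.1
```

Emit:
{"name": "send_rows", "arguments": {"series": [{"rot": [0,0,0],"slide": [0,0,1],"gripper": 0},{"rot": [0,0,0],"slide": [0,0,1],"gripper": 0}]}}

```text
clock: 43.4
eef_pos: [0.6234, 0.1294, 0.1601]
eef_rot: [1.974, 2.443, 0.002]
wrist_force: [-2.7, -1.1, 4.3]
opening: 0.099
grasp_force: 80.0
```

Seated height is reached and the wrist force shows contact. I'll release, retreat clear of the stack, and check.

Emit:
{"name": "send_rows", "arguments": {"series": [{"rot": [0,0,0],"slide": [0,0,0],"gripper": 0.45},{"rot": [0,0,0],"slide": [0,0,0],"gripper": 0.45},{"rot": [0,0,0],"slide": [0,0,0],"gripper": 0.45},{"rot": [0,0,0],"slide": [0,0,-40],"gripper": 0.45},{"rot": [0,0,0],"slide": [0,0,-80],"gripper": 0.45},{"rot": [0,0,0],"slide": [0,0,-110],"gripper": 0.45},{"rot": [0,0,0],"slide": [0,0,-110],"gripper": 0.45}]}}

```text
clock: 44.1
eef_pos: [0.6248, 0.1297, 0.2737]
eef_rot: [1.971, 2.439, 0.01]
wrist_force: [0.4, 0.1, -0.4]
opening: 0.446
grasp_force: 0.0
```

Emit:
{"name": "send_rows", "arguments": {"series": [{"rot": [0,0,0],"slide": [-45,-20,0],"gripper": 0.45},{"rot": [0,0,0],"slide": [-90,-40,0],"gripper": 0.45},{"rot": [0,0,0],"slide": [-135,-60,0],"gripper": 0.45},{"rot": [0,0,0],"slide": [-180,-80,0],"gripper": 0.45},{"rot": [0,0,0],"slide": [-225,-100,0],"gripper": 0.45},{"rot": [0,0,0],"slide": [-270,-120,0],"gripper": 0.45},{"rot": [0,0,0],"slide": [-315,-140,0],"gripper": 0.45},{"rot": [0,0,0],"slide": [-330,-150,0],"gripper": 0.45}]}}

```text
clock: 44.9
eef_pos: [0.5446, -0.2286, 0.2671]
eef_rot: [-1.979, -2.439, 0.002]
wrist_force: [0.9, 1.1, 0.1]
opening: 0.452
grasp_force: 0.0
```

Emit:
{"name": "send_rows", "arguments": {"series": [{"rot": [0,0,0],"slide": [0,0,0],"gripper": 0.45},{"rot": [0,0,0],"slide": [0,0,0],"gripper": 0.45},{"rot": [0,0,0],"slide": [0,0,0],"gripper": 0.45}]}}

```text
clock: 45.2
eef_pos: [0.546, -0.2238, 0.2681]
eef_rot: [-1.973, -2.444, -0.0]
wrist_force: [-0.0, 0.5, 0.3]
opening: 0.449
grasp_force: 0.0
```

Run:
```python
from h import *
np.set_printoptions(precision=4,suppress=True)
p,d=shot('top','t7.png');W=cloud('top',d).reshape(-1,3)
print('shallow',rim(.158,.175,reg=(.5,.75,0.02,.3)))
m=(W[:,2]>.115)&(W[:,2]<.125)&(W[:,0]>.5)&(W[:,0]<.72)&(W[:,1]<.3)&(W[:,1]>.03);print('deep',rect(W[m]))
m=(W[:,2]>.07)&(W[:,2]<.085)&(W[:,0]>.6)&(W[:,0]<.72)&(W[:,1]>-.13)&(W[:,1]<.045);print('pull',m.sum(),W[m].mean(0))
s=bot.state();print(s['clock'],s['eef_pos'],s['dq'])
q=cv2.imread('pics/t7.png')[90:270,120:400];cv2.imwrite('pics/t7c.png',cv2.resize(q,None,fx=2.8,fy=2.8,interpolation=cv2.INTER_CUBIC))
```

```text
shallow ((array([623.8, 128.8]), array([120.6, 168. ]), 12.1), np.int64(797), np.float64(0.16426534733451312))
deep (array([620.2, 127.2]), array([118.2, 165.2]), 12.1)
pull 49 [0.6397 0.0308 0.0772]
45.3 [ 0.5462 -0.2236  0.2683] [-0.0007 -0.0006  0.0047 -0.0002  0.0014 -0.0003]
```

View pics/t7c.png

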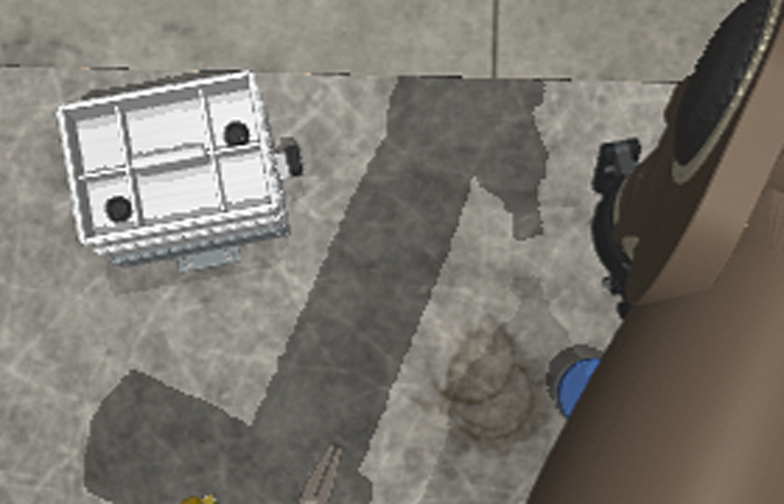

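The stack is whole at crop (175,155) with both caps at (236,132) and (118,208). The rim height matches the start, the pull is in its shut position at (290,157), and no bolts are left on the bench. I'm handing the job in.

```bash
python3 -c "
from rig import bot
print(bot.sign_off())"
```

```text
the job is handed in; nothing more can be done
None
```

I put all three bolts found on the bench into the box, pushed the lid to its stop and restacked both trays at their starting height. The shallow tray's caps show in place and the deep tray's were last seen in it on the bench. I handed the job in after about 45 s of robot time; no verdict came back.

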